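# Heft the screw boxes and stall them

## Robot

A 6-joint arm with a two-finger parallel gripper is mounted at the origin on the work surface. World frame = base frame: x ahead of the robot, y to its left, z up, the work surface at z = 0. Lengths are in m, angles in degrees, forces in N, time in s.
With the tool pointing down it reaches from about 0.3 to 0.75 m from the base axis. Payload 8.5 kg.
Tool frame: the origin (TCP) lies at the very end of the fingers, on their centre line; the grasp point (between the pads) lies grasp_offset behind it (grasp_offset is the distance from the TCP to the grasp point, in m); x points along the fingers, z is the direction in which the jaws open and shut, and the axes are right-handed (so a half turn about x gives the same grasp; the last joint's range is limited). The gripper opens to 85 mm and grips with 20 to 120 N. Pads are 22 mm wide; open, the fingers measure 114 mm over their backs; the gripper's body (76 mm by 85 mm) begins 54 mm behind the grasp point. The pads swing forward as they close: fully open they stand 13 mm farther back than shut.
Start: joints at [60.602, 21.807, 74.336, -0, 83.858, -12.336], TCP at [0.161, 0.526, 0.231] pointing down, gripper open.
Joint ranges: [-178.18, 178.18], [-50.72, 133.34], [12.68, 142.11], [-81.47, 261.47], [9.98, 163.14], [-165.26, 165.26]. Speed limits (degrees/s): [136.94, 136.94, 180, 180, 180, 180].

## Interface

Orientations are given as a 3x3 rotation matrix whose columns are the frame's x, y, z axes.
In Python, from rig import observe, get_image, close_job, recognise, grasp_offset gives the robot as it stands.
- The arm moves only by the tool drive_tool, never from a script. Its argument "targets" is a list that holds one entry, the list of rows, each a list of 7 numbers: the shift along the tool's x, y, z in units of 50 mm (1.0 is 50 mm), then the turn, a rotation vector about the tool's x, y, z in rad, then the opening, from -1 (shut) to 1 (fully open), so that 0 is half open. A call has 1 to 5 rows; each row shifts and turns the commanded pose from where the row before left it, along the tool's axes as they then stand; what a row does not reach is not made up. A row lasts 1/10 s, in which the tool goes at most 50 mm and 8.59 degrees, less where a joint would pass 70% of its speed; a pose out of reach is approached as far as the arm can. A call is refused whole if a number of a shift passes 1 or a number of a turn 0.15, either way. A call with a gripper value outside its range is refused whole. The fingers move at their own pace and stop on an object; "force" is the grip in N (left out, the last holds). Time passes only in rows, so rows that do not move let the fingers close. It gives the time, the measured TCP pose, the force and the opening at its end, in the units of the state.
- observe(): the state, without advancing time (a new reading comes with each control period).
- get_image(name): name is "scene" or "top" or "wrist"; returns a dict with "image" (400x640x3 uint8, red, green, blue), "fx", "fy", "cx", "cy" (pixels), "k1" (the pictures are not rectified: a ray, as slopes to the right and down, at radius r is drawn at 1 + k1 r^2 times it, then the intrinsics apply), "rvec" (rotation vector, rad) and "tvec" (3), from world to camera coordinates, as OpenCV has them. Camera axes: x right, y down, z forward; pixel columns grow to the right and rows downward; lengths in m; the calibration is good to about 2 mm. A picture is of the moment at which its call begins. There is no depth.
- close_job(): hands the job in, once; it reports no verdict.
Trained networks look in a picture, given as the dict that the camera call returned (one of the last four; its "shot" number tells which), for a name from the list of things; names that differ only in an ending like _2 or _b are one class to them, and where a whole thing is asked for, a point or a joint stands for the part that bears it (a point fixed in the world has none). Each returns a list of dicts, best first, with "p" (0 to 1); they miss things now and then, are a little off and sometimes report something else, mostly with a low value. They report only what shows in the picture. A call takes as long as a camera call. They do not tell look-alikes from the thing itself.
- recognise(label, picture): "at" ([column, row] as shares, 0 to 1, of the picture: columns of its width, rows of its height, amid what is visible of it).
The state is a dict: "time_s": time; "q": joint angles; "qvel": joint speeds; "joint_efforts": joint torques, N m; "position": TCP position; "tool_rot": TCP orientation; "ft_force": force on the tool from outside, world axes, zero at the start; "wrist_torque": the same for the moment, N m; "grip_width": finger opening in m.
Only numpy, scipy, OpenCV 4.12 (cv2) and the standard library are available. Lean on these libraries where they do the work, as an engineer would, in place of code of your own. Each camera call takes 0.05 s, during which the arm holds its last target.

## Task

One of the two identical sliding-lid boxes is packed with screws and the other is nearly empty: lift just one end of a box a little way off the bench and hold it a moment to feel which is which. Then slide the full box fully home, lengthwise, into the stall with the tall end board, and the nearly empty one fully home into the stall with the low end batten, leaving both standing flat on the bench. The bottoms are only pinned on, so never lift a box clear of the bench, tip it steeply, lean on it or ram it into a stall, and leave the mallet, the try square and the leg blank where they lie.

Things in the scene. Friction and masses are not known exactly. Their poses are not given: they have to be found in the camera images.
- box_a: pine fixings box with a plywood sliding lid, pinned shut: 150 mm long (its y axis), 62 mm wide (its x), 60 mm high, sides flat from end to end. Origin: centre of the underside, z up; both ends alike. Either this or the other box is packed with screws: 0.8 to 1.0 kg in all, centre of mass up to 10 mm off the middle; the other weighs about 0.28 kg.
- box_b: twin of box_a, alike in every outward way: 150 (y) x 62 (x) x 60 mm, origin at the centre of the underside. If box_a is the full one this is the nearly empty one, and the other way round. Raised at one end it tips about the bottom edge of its other end, and a hand near the raised end bears about half to nine tenths of its weight: under 2.8 N if nearly empty, over 3.5 N if full.
- tall_stall: stall of pine battens fixed to the bench, robot's left (+y): side battens 18 mm high, 80 mm long, 70 mm apart inside; across the end a round-topped board 163 mm high. No floor. Origin: bench level, middle of the end's inner face; mouth towards its own -y (bench middle), x across, z up. Home, a box lies lengthwise touching the end, centre 75 mm from the origin, 70 mm of it out past the battens.
- low_stall: stall of pine battens fixed to the bench, robot's right (-y): side battens 18 mm high, 80 mm long, 70 mm apart inside; across the end a plain batten 30 mm high. No floor. Origin: bench level, middle of the end's inner face; mouth towards its own -y (bench middle), x across, z up. Home, a box lies lengthwise touching the end, centre 75 mm from the origin, 70 mm of it out past the battens.
- table: the wooden workbench, top at z = 0; the boxes slide on it with a friction coefficient of about 0.8 to 1.2
- mallet: bystander: beech mallet lying on the bench beyond the boxes, head 65 x 110 x 56 mm (origin under the head), handle 170 mm along its +x
- square: bystander: try square lying on the bench beyond the boxes, stock 20 x 115 x 18 mm along its y (origin under it), blade 150 mm along its +x
- leg_blank: bystander: curved pine leg blank lying flat on the bench beyond the boxes, 260 mm along its x, about 65 mm wide, 26 mm high, origin under its middle
Things that resemble listed ones, but are neither listed nor needed, are in the scene too. Leave any black or turquoise look-alike of the low_stall alone.

How it is judged:
By the outcome, as a careful person would: the job done as asked, in the order asked, and still so for the second after the job is handed in, with the robot touching nothing.
It also fails if it takes over 64 s, if anything falls off the work surface, if the arm or the gripper's body presses on something with over 40 N, if the wrist force passes 120 N, or if a joint passes its speed limit or range.

## Working session

There is one attempt and no reset: what is moved stays moved. The work goes in short steps, Python scripts to look and compute and a tool call to move; the robot and the scene stay as the last step left them, time stands still between calls to the robot, and variables do not carry over. Pictures are saved under pics/ and viewed, and the job is handed in when it is done.

Besides the shell and the picture viewer there is one more tool, called after "Emit:" as name([rows], argument=value, ...), one row to a line, values as JSON. drive_tool: Moves the arm, as the interface text tells. Its arguments: {"type":"object","properties":{"targets":{"type":"array"},"force":{"type":"number"}},"required":["targets"]}

```bash
ls; mkdir -p pics; python3 - <<'E'
from rig import *
import cv2, json, numpy as np, pickle
o=observe(); print(o, grasp_offset)
P={}
for n in ["scene","top"]:
    p=get_image(n); P[n]=p
    cv2.imwrite(f"pics/{n}0.png",cv2.cvtColor(p["image"],cv2.COLOR_RGB2BGR))
    print(n,{k:v for k,v in p.items() if k!="image"})
    for l in ["box_a","tall_stall","low_stall","mallet","square","leg_blank"]:
        print(l,[(round(d["at"][0]*640),round(d["at"][1]*400),round(d["p"],2)) for d in recognise(l,p)])
pickle.dump(P,open("p0.pkl","wb"))
E
```

```text
pics
{'time_s': 0.0, 'q': array([ 6.05992901e+01,  2.18407433e+01,  7.43844805e+01, -2.62005104e-03,
        8.38586869e+01, -1.23363447e+01]), 'qvel': array([ 0.01081071, -0.12856795, -0.0009986 ,  0.07755987, -0.0074228 ,
       -0.06982126]), 'joint_efforts': array([-2.08741170e-03, -4.48474431e+01, -2.31262672e+01, -3.76320686e-04,
        4.96835259e-03,  5.15467229e-05]), 'position': array([0.16126517, 0.52551662, 0.2307157 ]), 'tool_rot': array([[-6.79342478e-04, -9.55977061e-01,  2.93440620e-01],
       [-1.29821881e-03,  2.93441284e-01,  9.55976217e-01],
       [-9.99998927e-01,  2.68485119e-04, -1.44041453e-03]]), 'ft_force': array([-0.46314069,  0.76390089,  0.16670284]), 'wrist_torque': array([0.01788431, 0.03890868, 0.03711043]), 'grip_width': 0.08538782214433463} 0.0187
scene {'fx': 506.30013028322713, 'fy': 506.30013028322713, 'cx': 315.94424100552783, 'cy': 211.13732944067002, 'k1': 0.011712646517076118, 'rvec': array([ 2.29236252,  1.00216171, -0.34933991]), 'tvec': array([-0.34816806, -0.29169099,  1.70319749]), 'shot': 1}
box_a [(295, 193, 0.94), (346, 223, 0.87)]
tall_stall [(413, 131, 0.7), (294, 194, 0.49)]
low_stall [(204, 210, 0.95), (204, 294, 0.87), (159, 264, 0.79), (220, 379, 0.67), (297, 194, 0.18)]
mallet [(454, 214, 0.72), (205, 296, 0.2)]
square [(313, 335, 0.97)]
leg_blank [(384, 273, 0.78)]
top {'fx': 376.7556107870864, 'fy': 376.7556107870864, 'cx': 323.8375667054496, 'cy': 196.60531743460265, 'k1': -0.05160137589687189, 'rvec': array([ 2.19724264, -2.17856487,  0.09765184]), 'tvec': array([-0.06051773,  0.57189186,  1.30139296]), 'shot': 2}
box_a [(303, 181, 0.95), (312, 235, 0.57), (383, 138, 0.47)]
tall_stall [(186, 209, 0.66)]
low_stall [(417, 212, 0.88), (433, 256, 0.87), (449, 156, 0.78), (377, 277, 0.75)]
mallet [(236, 137, 0.93)]
square [(383, 140, 0.93)]
leg_blank [(310, 133, 0.87), (302, 180, 0.28)]
```

View pics/scene0.png

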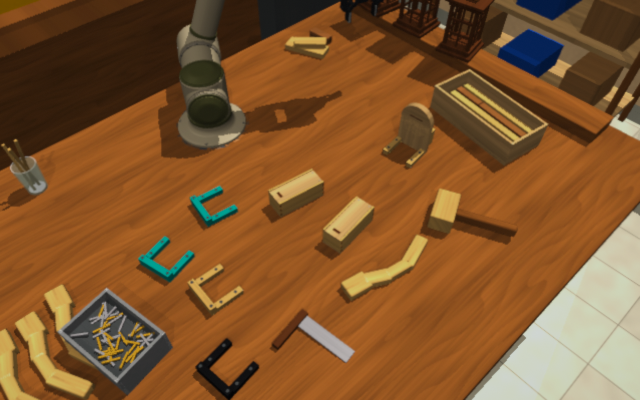

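View pics/top0.png

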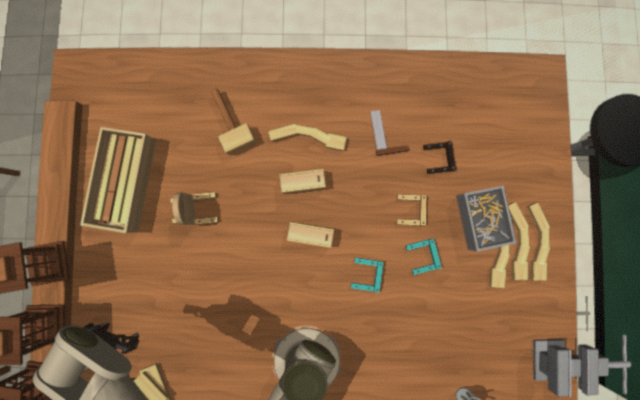

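```bash
python3 - <<'E'
import cv2,pickle
P=pickle.load(open("p0.pkl","rb"))
im=cv2.cvtColor(P["top"]["image"],cv2.COLOR_RGB2BGR)
cv2.imwrite("pics/top_c1.png",cv2.resize(im[110:310,150:350],None,fx=3,fy=3,interpolation=cv2.INTER_CUBIC))
cv2.imwrite("pics/top_c2.png",cv2.resize(im[110:310,300:500],None,fx=3,fy=3,interpolation=cv2.INTER_CUBIC))
E
```

```text
(no output)
```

View pics/top_c1.png

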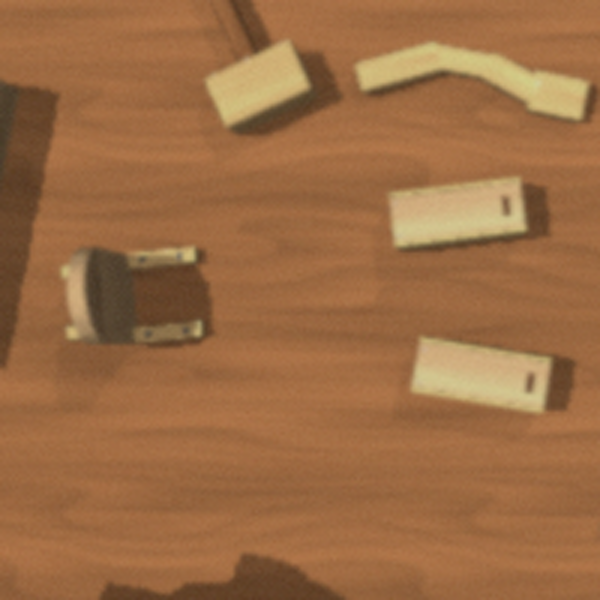

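View pics/top_c2.png

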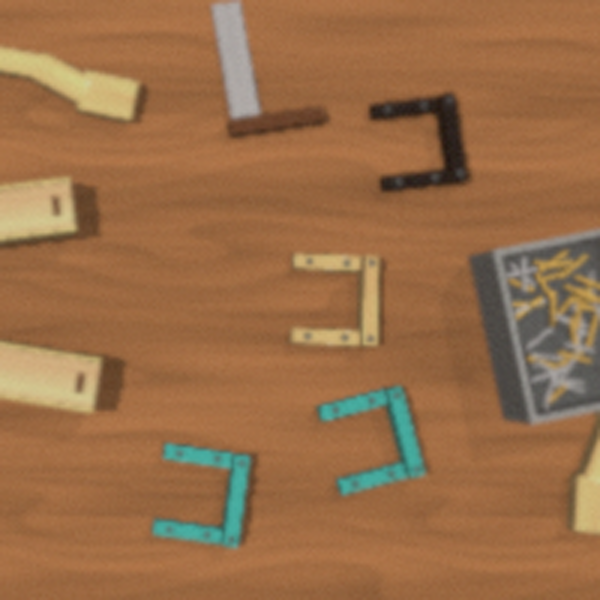

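```bash
cat > h.py <<'E'
import numpy as np,cv2
def cam(p):
    K=np.array([[p["fx"],0,p["cx"]],[0,p["fy"],p["cy"]],[0,0,1.]]); D=np.array([p["k1"],0,0,0,0.])
    return K,D,cv2.Rodrigues(np.array(p["rvec"]))[0],np.array(p["tvec"]).reshape(3)
def px2w(p,uv,z):
    K,D,R,t=cam(p)
    uv=np.array(uv,float).reshape(-1,1,2)
    # exact model x_d = x(1+k1 r^2): same as OpenCV
    n=cv2.undistortPointsIter(uv,K,D,None,None,(cv2.TERM_CRITERIA_COUNT,50,1e-9)).reshape(-1,2)
    d=np.c_[n,np.ones(len(n))]@R; c=-R.T@t
    z=np.broadcast_to(z,len(n))
    return c+d*((z-c[2])/d[:,2])[:,None]
def w2px(p,X):
    K,D,R,t=cam(p)
    return cv2.projectPoints(np.array(X,float).reshape(-1,1,3),cv2.Rodrigues(R)[0],t,K,D)[0].reshape(-1,2)
def draw(im,p,polys,off=(0,0),s=1,col=(0,0,255)):
    for P in polys:
        q=(w2px(p,P)+.5-np.array(off))*s
        cv2.polylines(im,[np.round(q*8).astype(int)],False,col,1,cv2.LINE_AA,3)
def T(x,y,th,pts):
    c,s=np.cos(th),np.sin(th); pts=np.array(pts,float).reshape(-1,3)
    return np.c_[x+c*pts[:,0]-s*pts[:,1],y+s*pts[:,0]+c*pts[:,1],pts[:,2]]
def boxpoly(x,y,th):
    r=np.array([[-.031,-.075],[.031,-.075],[.031,.075],[-.031,.075],[-.031,-.075]])
    return [T(x,y,th,np.c_[r,np.full(5,z)]) for z in (.06,0)]
def stallpoly(x,y,th,h=.03):
    return [T(x,y,th,[[-.035,-.08,.018],[-.035,0,.018]]),T(x,y,th,[[.035,-.08,.018],[.035,0,.018]]),T(x,y,th,[[-.035,0,h],[.035,0,h]]),T(x,y,th,[[-.035,0,0],[.035,0,0]])]
E
python3 - <<'E'
import pickle; from h import *
p=pickle.load(open("p0.pkl","rb"))["top"]
f=lambda a,ox:np.array(a)/3-0.33+np.array([ox,110])
for nm,a in {"far":[(389,192),(520,178),(527,232),(397,249)],"near":[(421,337),(551,357),(547,413),(412,391)]}.items():
    w=px2w(p,f(a,150),.06); d=(w[0]-w[1]+w[3]-w[2])[:2]; print(nm,w.mean(0).round(4),"long axis deg",np.degrees(np.arctan2(d[1],d[0])),np.linalg.norm(d)/2,np.linalg.norm(w[0]-w[3]))
w=px2w(p,f([(293,262),(291,336)],300),.018);print("low mouth",w.round(4))
w=px2w(p,f([(361,258),(361,344)],300),.03);print("low end",w.round(4))
w=px2w(p,f([(200,255),(203,329),(130,260),(135,335)],150),.018);print("tall mouth/inner",w.round(4))
E
```

```text
far [0.6239 0.0185 0.06  ] long axis deg 97.35198370725804 0.14990115218838923 0.06608584482459043
near [ 0.4403 -0.0113  0.06  ] long axis deg 81.49448225924806 0.1515274502026992 0.06159343014047961
low mouth [[ 0.5737 -0.3159  0.018 ]
 [ 0.4865 -0.313   0.018 ]]
low end [[ 0.5782 -0.3938  0.03  ]
 [ 0.4776 -0.3927  0.03  ]]
tall mouth/inner [[0.5762 0.3238 0.018 ]
 [0.4893 0.3177 0.018 ]
 [0.5695 0.4065 0.018 ]
 [0.4814 0.3976 0.018 ]]
```

```bash
cat > ov.py <<'E'
import pickle; from h import *
from math import radians as r
def ov(p,ob,crop,s,out):
    im=cv2.cvtColor(p["image"],cv2.COLOR_RGB2BGR); x0,y0,x1,y1=crop
    im=cv2.resize(im[y0:y1,x0:x1],None,fx=s,fy=s,interpolation=cv2.INTER_CUBIC)
    for o in ob: draw(im,p,o,(x0,y0),s)
    cv2.imwrite(out,im)
if __name__=="__main__":
    P=pickle.load(open("p0.pkl","rb"))
    ob=[boxpoly(.6239,.0185,r(7.3)),boxpoly(.4403,-.0113,r(-8.5)),stallpoly(.529,-.393,r(179)),stallpoly(.5255,.402,r(5),.163)]
    ov(P["top"],ob,(160,120,460,290),2.6,"pics/ov_t.png")
    ov(P["scene"],ob,(170,90,450,320),2.6,"pics/ov_s.png")
E
python3 ov.py
```

```text
(no output)
```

View pics/ov_t.png

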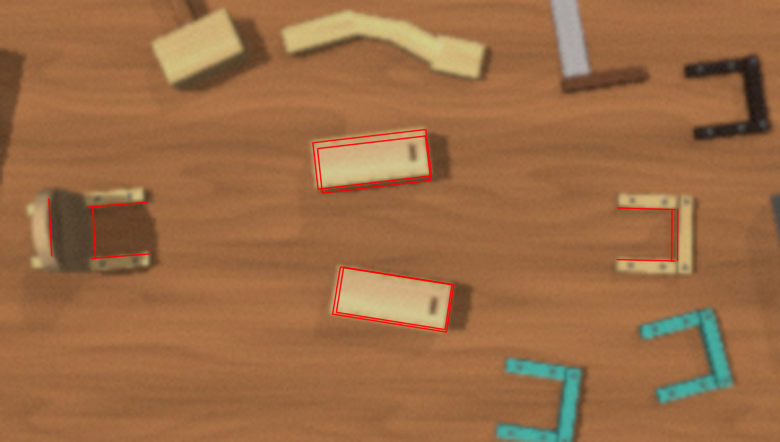

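View pics/ov_s.png

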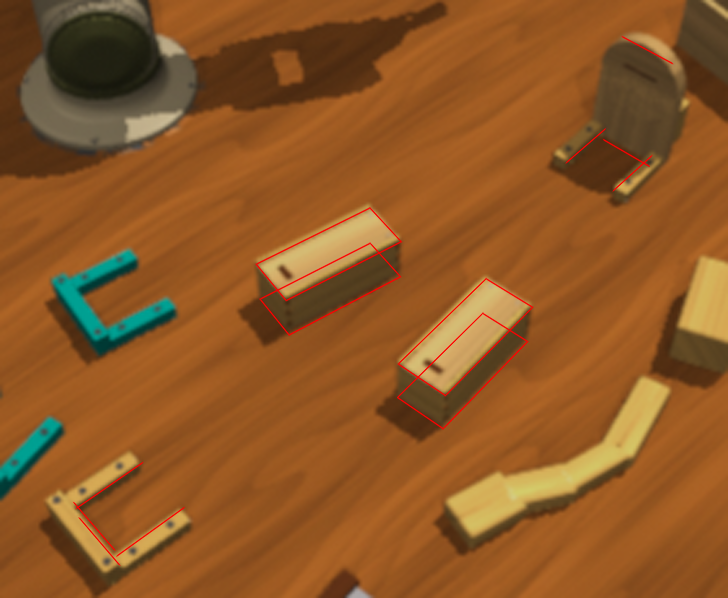

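```bash
cat > plan.py <<'E'
import numpy as np
from scipy.spatial.transform import Rotation as R
from rig import observe
def Rt(yaw,tilt=0):
    "tool down, tool z at world yaw (deg); tilt: rotation (deg) about tool z"
    z=np.array([np.cos(np.radians(yaw)),np.sin(np.radians(yaw)),0]); x=np.array([0,0,-1.]); y=np.cross(z,x)
    return np.c_[x,y,z]@R.from_rotvec([0,0,np.radians(tilt)]).as_matrix()
def plan(pos,yaw,tilt=0,n=None,step=.04):
    o=observe(); p=np.array(o["position"]); M=np.array(o["tool_rot"])
    rv=R.from_matrix(M.T@Rt(yaw,tilt)).as_rotvec(); d=np.array(pos)-p
    n=n or int(max(1,np.ceil(np.linalg.norm(d)/step),np.ceil(np.abs(rv).max()/.145)))
    for i in range(n):
        Mi=M@R.from_rotvec(rv*i/n).as_matrix()
        print((Mi.T@d/n/.05).round(3).tolist(),(rv/n).round(3).tolist())
    print("t",o["time_s"],"n",n)
E
python3 -c "
from plan import *
plan([.45,.28,.25],0)"
```

```text
[-0.037, -0.696, -0.301] [0.127, 0.0, -0.0]
[-0.037, -0.729, -0.21] [0.127, 0.0, -0.0]
[-0.037, -0.749, -0.116] [0.127, 0.0, -0.0]
[-0.037, -0.758, -0.019] [0.127, 0.0, -0.0]
[-0.037, -0.754, 0.077] [0.127, 0.0, -0.0]
[-0.037, -0.738, 0.172] [0.127, 0.0, -0.0]
[-0.037, -0.711, 0.264] [0.127, 0.0, -0.0]
[-0.037, -0.671, 0.352] [0.127, 0.0, -0.0]
[-0.037, -0.621, 0.435] [0.127, 0.0, -0.0]
[-0.037, -0.561, 0.51] [0.127, 0.0, -0.0]
t 0.7 n 10
```

Emit:
drive_tool([
  [[-0.04,-0.7,-0.3,0.127,0,0,1],[-0.04,-0.73,-0.21,0.127,0,0,1],[-0.04,-0.75,-0.12,0.127,0,0,1],[-0.04,-0.76,-0.02,0.127,0,0,1],[-0.04,-0.75,0.08,0.127,0,0,1]],
])

```text
time_s: 1.2
position: [0.3069, 0.4017, 0.2415]
tool_rot: [[0.0, -0.591, 0.806], [0.0, 0.806, 0.591], [-1.0, 0.0, 0.0]]
ft_force: [-0.1, 0.1, 0.3]
grip_width: 0.0856
```

Emit:
drive_tool([
  [[-0.04,-0.74,0.17,0.127,0,0,1],[-0.04,-0.71,0.26,0.127,0,0,1],[-0.04,-0.67,0.35,0.127,0,0,1],[-0.04,-0.62,0.43,0.127,0,0,1],[-0.04,-0.56,0.51,0.127,0,0,1]],
])

```text
time_s: 1.7
position: [0.4509, 0.2789, 0.2515]
tool_rot: [[0.0, 0.002, 1.0], [0.0, 1.0, -0.002], [-1.0, 0.0, 0.0]]
ft_force: [0.4, 1.3, -0.3]
grip_width: 0.0852
```

```bash
cat > shot.py <<'E'
import sys,pickle,cv2
from rig import *
n,name=sys.argv[1:3]
p=get_image(n); pickle.dump(p,open(name+".pkl","wb"))
cv2.imwrite(f"pics/{name}.png",cv2.cvtColor(p["image"],cv2.COLOR_RGB2BGR))
o=observe(); print(o["time_s"],o["position"].round(4),o["q"].round(1),o["ft_force"].round(2))
E
python3 shot.py wrist w1
```

```text
1.75 [0.4549 0.2759 0.2514] [18.5 19.2 75.1 -0.1 85.7 19.3] [ 4.24 -3.25 -0.53]
```

View pics/w1.png

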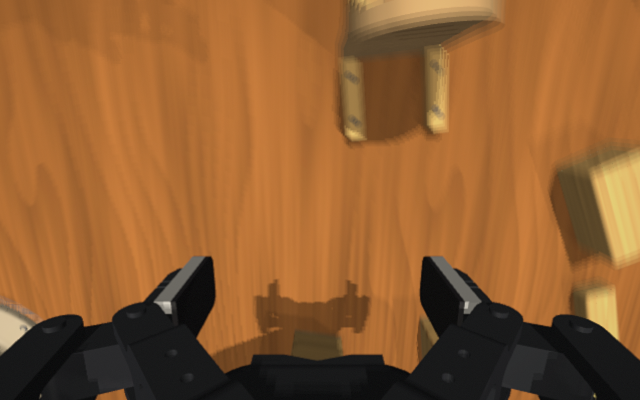

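```bash
python3 shot.py wrist w2; python3 - <<'E'
import pickle; from h import *; from ov import ov,r
p=pickle.load(open("w2.pkl","rb"))
ov(p,[stallpoly(.5255,.402,r(5),.0)],(300,0,520,170),3.5,"pics/w2o.png")
K,D,R,t=cam(p); print((-R.T@t).round(4))
E
```

```text
1.8 [0.4528 0.2776 0.2512] [18.7 19.1 75.2 -0.  85.7 19. ] [-1.08  0.26  0.41]
[0.4564 0.343  0.3939]
```

View pics/w2o.png

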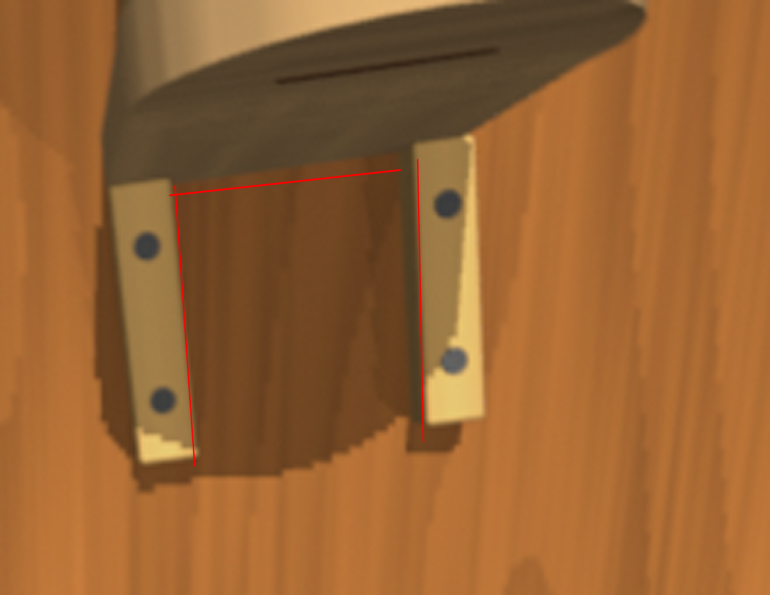

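```bash
python3 - <<'E'
import pickle; from h import *
p=pickle.load(open("w2.pkl","rb"))
f=lambda a:np.array(a)/3.5-.36+np.array([300,0])
w=px2w(p,f([(171,180),(197,455),(413,143),(426,422)]),.018);print(w.round(4))
print(np.degrees(np.arctan2(-(w[0]-w[1])[0],(w[0]-w[1])[1])),np.degrees(np.arctan2(-(w[2]-w[3])[0],(w[2]-w[3])[1])))
print(px2w(p,f([(185,186),(400,152)]),0).round(4))
E
```

```text
[[0.4897 0.4002 0.018 ]
 [0.4985 0.3224 0.018 ]
 [0.5591 0.409  0.018 ]
 [0.568  0.3312 0.018 ]]
6.435144952439809 6.569485288953435
[[0.4956 0.4012 0.    ]
 [0.5602 0.4098 0.    ]]
```

```bash
python3 -c "
from plan import *
plan([.434,-.056,.17],-8.5)"
```

```text
[0.181, -0.741, -0.039] [0.016, 0.0, 0.0]
[0.181, -0.742, -0.027] [0.016, 0.0, 0.0]
[0.181, -0.742, -0.015] [0.016, 0.0, 0.0]
[0.181, -0.742, -0.003] [0.016, 0.0, 0.0]
[0.181, -0.742, 0.009] [0.016, 0.0, 0.0]
[0.181, -0.742, 0.021] [0.016, 0.0, 0.0]
[0.18, -0.742, 0.033] [0.016, 0.0, 0.0]
[0.18, -0.741, 0.045] [0.016, 0.0, 0.0]
[0.18, -0.74, 0.056] [0.016, 0.0, 0.0]
t 1.8 n 9
```

Emit:
drive_tool([
  [[0.18,-0.74,-0.04,0.016,0,0,1],[0.18,-0.74,-0.03,0.016,0,0,1],[0.18,-0.74,-0.015,0.016,0,0,1],[0.18,-0.74,0,0.016,0,0,1],[0.18,-0.74,0.01,0.016,0,0,1]],
])

```text
time_s: 2.3
position: [0.4402, 0.0944, 0.2061]
tool_rot: [[0.0, 0.076, 0.997], [0.0, 0.997, -0.076], [-1.0, 0.0, 0.0]]
ft_force: [1.0, 0.1, -0.6]
grip_width: 0.085
```

Emit:
drive_tool([
  [[0.18,-0.74,0.02,0.016,0,0,1],[0.18,-0.74,0.03,0.016,0,0,1],[0.18,-0.74,0.045,0.016,0,0,1],[0.18,-0.74,0.055,0.016,0,0,1],[0,0,0,0,0,0,1]],
])

```text
time_s: 2.8
position: [0.4329, -0.0554, 0.1695]
tool_rot: [[-0.001, 0.144, 0.99], [-0.0, 0.99, -0.144], [-1.0, -0.0, -0.001]]
ft_force: [-0.3, -0.1, 0.4]
grip_width: 0.0857
```

```bash
python3 shot.py wrist w3; python3 - <<'E'
import pickle; from h import *; from ov import ov,r
p=pickle.load(open("w3.pkl","rb"))
ov(p,[boxpoly(.4403,-.0113,r(-8.5))],(0,0,640,400),1.25,"pics/w3o.png")
E
```

```text
2.85 [ 0.433  -0.0537  0.17  ] [-22.7  14.1  97.2   0.   68.7 -14.5] [-1.71  0.57  0.74]
```

View pics/w3o.png

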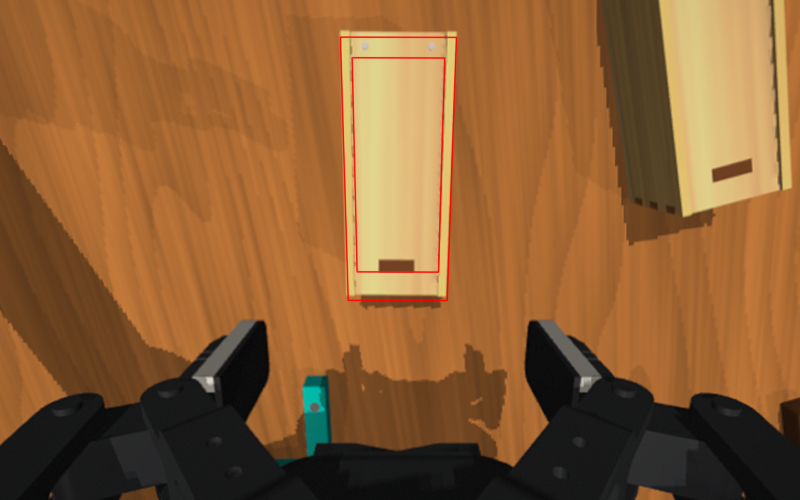

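Emit:
drive_tool([
  [[0.6,-0.04,0,0,0,0,1],[0.7,0,0,0,0,0,1],[0.7,0,0,0,0,0,1],[0.6,0,0,0,0,0,1],[0.3,0,0,0,0,0,1]],
])

```text
time_s: 3.35
position: [0.4323, -0.0531, 0.0237]
tool_rot: [[-0.002, 0.138, 0.99], [0.001, 0.99, -0.138], [-1.0, 0.001, -0.002]]
ft_force: [0.3, -0.4, -1.1]
grip_width: 0.0856
```

Emit:
drive_tool([
  [[0,0,0,0,0,0,1],[0,0,0,0,0,0,1]],
])

```text
time_s: 3.55
position: [0.4334, -0.054, 0.026]
tool_rot: [[0.001, 0.139, 0.99], [-0.0, 0.99, -0.139], [-1.0, -0.0, 0.001]]
ft_force: [0.1, -0.4, 0.7]
grip_width: 0.0855
```

```bash
python3 shot.py wrist w4
```

```text
3.6 [ 0.4336 -0.0543  0.0263] [-22.7  27.5 108.    0.   44.4 -14.7] [-0.85 -0.42  0.43]
```

View pics/w4.png

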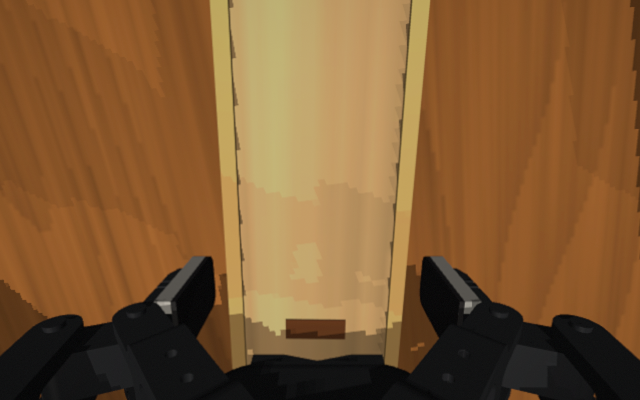

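Emit:
drive_tool([
  [[0,0,0,0,0,0,0.1],[0,0,0,0,0,0,0.1],[0,0,0,0,0,0,0.1],[0,0,0,0,0,0,0.1],[0,0,0,0,0,0,0.1]],
], force=30)

```text
time_s: 4.1
position: [0.4334, -0.0547, 0.0263]
tool_rot: [[0.002, 0.141, 0.99], [-0.0, 0.99, -0.141], [-1.0, -0.0, 0.002]]
ft_force: [0.6, 1.9, 6.0]
grip_width: 0.0617
```

```bash
python3 - <<'E'
from rig import *
o=observe();print(o["time_s"],o["position"].round(4),o["ft_force"].round(2),o["grip_width"])
E
```

```text
4.1 [ 0.4334 -0.0547  0.0263] [0.56 1.92 6.  ] 0.06170606234413114
```

Emit:
drive_tool([
  [[-0.05,0.01,0,0,0,-0.02,0.1],[-0.05,0.01,0,0,0,-0.02,0.1],[-0.05,0.01,0,0,0,-0.02,0.1],[-0.05,0.01,0,0,0,-0.02,0.1],[0,0,0,0,0,0,0.1]],
])

```text
time_s: 4.6
position: [0.4336, -0.0523, 0.0358]
tool_rot: [[-0.01, 0.139, 0.99], [-0.08, 0.987, -0.14], [-0.997, -0.08, 0.001]]
ft_force: [1.3, -1.3, -1.1]
grip_width: 0.0615
```

Emit:
drive_tool([
  [[0,0,0,0,0,0,0.1],[0,0,0,0,0,0,0.1],[0,0,0,0,0,0,0.1]],
])

```text
time_s: 4.9
position: [0.4334, -0.0525, 0.0353]
tool_rot: [[-0.011, 0.141, 0.99], [-0.079, 0.987, -0.141], [-0.997, -0.079, 0.0]]
ft_force: [0.9, 2.0, -0.7]
grip_width: 0.0615
```

Emit:
drive_tool([
  [[0,0,0,0,0,0,0.1],[0,0,0,0,0,0,0.1]],
])

```text
time_s: 5.1
position: [0.4334, -0.0525, 0.0353]
tool_rot: [[-0.011, 0.14, 0.99], [-0.079, 0.987, -0.141], [-0.997, -0.08, 0.0]]
ft_force: [0.9, 2.0, 0.3]
grip_width: 0.0614
```

```bash
python3 - <<'E'
from rig import *
for i in range(3):
    o=observe();print(o["time_s"],o["position"].round(4),o["ft_force"].round(2),o["wrist_torque"].round(3),o["grip_width"]); 
E
python3 shot.py scene s5
python3 - <<'E'
import cv2; im=cv2.imread("pics/s5.png"); cv2.imwrite("pics/s5c.png",cv2.resize(im[120:300,200:440],None,fx=3,fy=3))
E
```

```text
5.1 [ 0.4334 -0.0525  0.0353] [0.93 2.   0.31] [ 0.46  -0.303 -0.079] 0.06136607496546311
5.1 [ 0.4334 -0.0525  0.0353] [0.93 2.   0.31] [ 0.46  -0.303 -0.079] 0.06136607496546311
5.1 [ 0.4334 -0.0525  0.0353] [0.93 2.   0.31] [ 0.46  -0.303 -0.079] 0.06136607496546311
5.15 [ 0.4335 -0.0525  0.0353] [-19.8  26.7 107.4  -6.3  45.1  -7.3] [2.02 1.55 0.2 ]
```

View pics/s5c.png

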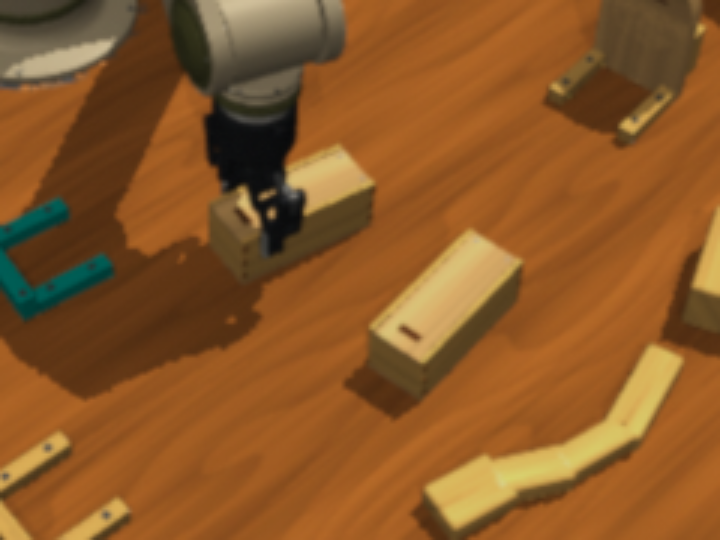

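Emit:
drive_tool([
  [[0,0,0,0,0,0.004,0.1],[0,0,0,0,0,0,0.1],[0,0,0,0,0,0,0.1]],
], force=20)

```text
time_s: 5.45
position: [0.4333, -0.0526, 0.0352]
tool_rot: [[-0.011, 0.14, 0.99], [-0.075, 0.987, -0.14], [-0.997, -0.076, -0.0]]
ft_force: [1.1, -0.2, -0.9]
grip_width: 0.0617
```

```bash
cat > st.py <<'E'
from rig import *
import numpy as np
o=observe();M=o["tool_rot"];print(o["time_s"],o["position"].round(4),"F",o["ft_force"].round(2),"M",o["wrist_torque"].round(3),"w",o["grip_width"].round(4),"yaw",np.degrees(np.arctan2(M[1,2],M[0,2])).round(2),"tilt",np.degrees(np.arcsin(M[2,1])).round(2))
E
python3 st.py
```

```text
Traceback (most recent call last):
  File "st.py", line 3, in <module>
    o=observe();M=o["tool_rot"];print(o["time_s"],o["position"].round(4),"F",o["ft_force"].round(2),"M",o["wrist_torque"].round(3),"w",o["grip_width"].round(4),"yaw",np.degrees(np.arctan2(M[1,2],M[0,2])).round(2),"tilt",np.degrees(np.arcsin(M[2,1])).round(2))
                                                                                                                                       ^^^^^^^^^^^^^^^^^^^^^
AttributeError: 'float' object has no attribute 'round'
```

```bash
sed -i 's/o\["grip_width"\].round(4)/round(o["grip_width"],4)/' st.py; python3 st.py
```

```text
5.45 [ 0.4333 -0.0526  0.0352] F [ 1.14 -0.24 -0.91] M [ 0.053 -0.167 -0.049] w 0.0617 yaw -8.08 tilt -4.36
```

Emit:
drive_tool([
  [[-0.02,0,0,0,0,0,0.1],[0,0,0,0,0,0,0.1],[0,0,0,0,0,0,0.1]],
])

```text
time_s: 5.75
position: [0.4332, -0.0524, 0.0362]
tool_rot: [[-0.011, 0.14, 0.99], [-0.075, 0.987, -0.14], [-0.997, -0.076, -0.001]]
ft_force: [1.1, -0.2, -2.3]
grip_width: 0.0616
```

```bash
python3 st.py
```

```text
5.75 [ 0.4332 -0.0524  0.0362] F [ 1.15 -0.24 -2.32] M [-0.05   0.058  0.009] w 0.0616 yaw -8.07 tilt -4.36
```

Emit:
drive_tool([
  [[0.05,-0.01,0,0,0,0.019,0.1],[0.05,-0.01,0,0,0,0.019,0.1],[0.05,-0.01,0,0,0,0.019,0.1],[0.04,-0.01,0,0,0,0.019,0.1],[0,0,0,0,0,0,0.1]],
])

```text
time_s: 6.25
position: [0.4328, -0.0551, 0.0267]
tool_rot: [[-0.001, 0.141, 0.99], [0.0, 0.99, -0.141], [-1.0, 0.0, -0.001]]
ft_force: [-0.9, 0.6, -1.5]
grip_width: 0.0617
```

```bash
python3 st.py
```

```text
6.25 [ 0.4328 -0.0551  0.0267] F [-0.9   0.63 -1.52] M [-0.121 -0.007  0.033] w 0.0617 yaw -8.11 tilt 0.01
```

Emit:
drive_tool([
  [[0.01,0,0,0,0,0,0.1],[0,0,0,0,0,0,1],[0,0,0,0,0,0,1],[0,0,0,0,0,0,1],[0,0,0,0,0,0,1]],
])

```text
time_s: 6.75
position: [0.4331, -0.0548, 0.0265]
tool_rot: [[0.0, 0.14, 0.99], [-0.0, 0.99, -0.14], [-1.0, -0.0, 0.0]]
ft_force: [1.0, 0.1, 0.5]
grip_width: 0.0853
```

Emit:
drive_tool([
  [[-0.6,0,0,0,0,0,1],[-0.8,0,0,0,0,0,1],[-0.8,0,0,0,0,0,1],[-0.7,0,0,0,0,0,1]],
])

```text
time_s: 7.15
position: [0.4329, -0.0547, 0.1734]
tool_rot: [[0.001, 0.14, 0.99], [-0.0, 0.99, -0.14], [-1.0, -0.0, 0.001]]
ft_force: [0.9, -0.2, 0.2]
grip_width: 0.0853
```

```bash
python3 -c "
from plan import *
plan([.628,-.03,.17],7.3)"
```

```text
[0.014, 0.208, 0.759] [-0.054, 0.0, 0.0]
[0.014, 0.167, 0.769] [-0.054, 0.0, 0.0]
[0.014, 0.125, 0.777] [-0.054, 0.0, 0.0]
[0.014, 0.083, 0.782] [-0.054, 0.0, 0.0]
[0.014, 0.041, 0.786] [-0.054, 0.0, 0.0]
t 7.15 n 5
```

Emit:
drive_tool([
  [[0.014,0.21,0.76,-0.054,0,0,1],[0.014,0.17,0.77,-0.054,0,0,1],[0.014,0.125,0.78,-0.054,0,0,1],[0.014,0.08,0.78,-0.054,0,0,1],[0.014,0.04,0.79,-0.054,0,0,1]],
])

```text
time_s: 7.65
position: [0.6299, -0.0295, 0.1677]
tool_rot: [[-0.0, -0.131, 0.991], [-0.0, 0.991, 0.131], [-1.0, 0.0, -0.0]]
ft_force: [0.1, -0.9, 0.1]
grip_width: 0.0855
```

```bash
python3 shot.py wrist w6; python3 shot.py wrist w7;python3 st.py; python3 - <<'E'
import pickle; from h import *; from ov import ov,r
p=pickle.load(open("w7.pkl","rb"))
ov(p,[boxpoly(.623,.0185,r(7.3))],(0,0,640,400),1.25,"pics/w7o.png")
E
```

```text
7.7 [ 0.6341 -0.0291  0.1667] [-13.3  33.   65.9   0.   80.9 -21. ] [-4.1  -0.17 -1.9 ]
7.75 [ 0.6315 -0.0294  0.1664] [-13.4  32.8  66.3   0.   80.8 -20.9] [-0.72  0.37 -0.59]
7.75 [ 0.6315 -0.0294  0.1664] F [-0.72  0.37 -0.59] M [ 0.006  0.043 -0.03 ] w 0.0854 yaw 7.54 tilt 0.01
```

View pics/w7o.png

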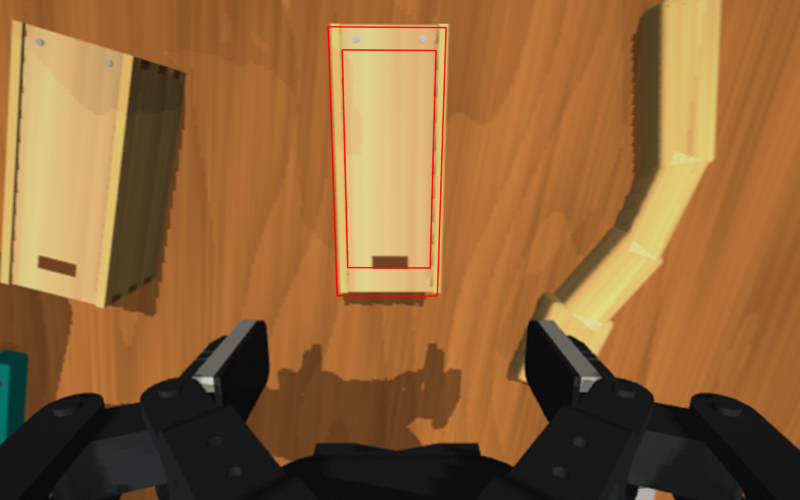

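```bash
python3 - <<'E'
import pickle; from h import *
p=pickle.load(open("w7.pkl","rb"))
print(px2w(p,np.array([(550,293),(610,322),(512,372),(590,370),(622,250)])/1.25,.026).round(4))
print(px2w(p,np.array([(514,378)])/1.25,.0).round(4))
t=pickle.load(open("p0.pkl","rb"))["top"]
print(px2w(t,np.array([(326,136),(329,147),(346,138),(344,150)]),.026).round(4))
from plan import *; plan([.6295,-.026,.026],7.2,step=.034)
E
```

```text
[[ 0.7472 -0.0521  0.026 ]
 [ 0.7946 -0.068   0.026 ]
 [ 0.7333 -0.1165  0.026 ]
 [ 0.79   -0.1073  0.026 ]
 [ 0.7888 -0.0152  0.026 ]]
[[ 0.7459 -0.1358  0.    ]]
[[ 0.7882 -0.0615  0.026 ]
 [ 0.7486 -0.0725  0.026 ]
 [ 0.7817 -0.1327  0.026 ]
 [ 0.7384 -0.1257  0.026 ]]
[0.562, 0.014, -0.006] [0.001, 0.0, -0.0]
[0.562, 0.014, -0.006] [0.001, 0.0, -0.0]
[0.562, 0.014, -0.006] [0.001, 0.0, -0.0]
[0.562, 0.014, -0.006] [0.001, 0.0, -0.0]
[0.562, 0.014, -0.006] [0.001, 0.0, -0.0]
t 7.75 n 5
```

Emit:
drive_tool([
  [[0.6,0.02,-0.01,0.002,0,0,1],[0.7,0.02,-0.01,0.002,0,0,1],[0.7,0.01,-0.01,0,0,0,1],[0.5,0.01,0,0,0,0,1],[0.25,0.01,0,0,0,0,1]],
])

```text
time_s: 8.25
position: [0.6252, -0.0264, 0.0282]
tool_rot: [[-0.004, -0.124, 0.992], [0.001, 0.992, 0.124], [-1.0, 0.001, -0.004]]
ft_force: [0.0, 0.6, 0.4]
grip_width: 0.0853
```

Emit:
drive_tool([
  [[0,0,0,0,0,0,1],[0,0,0,0,0,0,1]],
])

```text
time_s: 8.45
position: [0.6271, -0.0268, 0.0316]
tool_rot: [[0.002, -0.125, 0.992], [-0.0, 0.992, 0.125], [-1.0, -0.001, 0.002]]
ft_force: [0.5, 0.1, 0.3]
grip_width: 0.0854
```

Emit:
drive_tool([
  [[0,0,0,0,0,0,0.1],[0,0,0,0,0,0,0.1],[0,0,0,0,0,0,0.1],[0,0,0,0,0,0,0.1]],
], force=30)

```text
time_s: 8.85
position: [0.6283, -0.027, 0.0324]
tool_rot: [[0.005, -0.124, 0.992], [-0.001, 0.992, 0.124], [-1.0, -0.002, 0.005]]
ft_force: [3.1, -0.2, 6.1]
grip_width: 0.0611
```

```bash
python3 st.py
```

```text
8.85 [ 0.6283 -0.027   0.0324] F [ 3.09 -0.24  6.13] M [ 0.06  -0.45  -0.057] w 0.0611 yaw 7.15 tilt -0.09
```

Emit:
drive_tool([
  [[-0.06,0.01,0,0,0,-0.02,0.1],[-0.06,0.01,0,0,0,-0.02,0.1],[-0.06,0.01,0,0,0,-0.02,0.1],[-0.05,0.01,0,0,0,-0.018,0.1],[0,0,0,0,0,0,0.1]],
])

```text
time_s: 9.35
position: [0.6259, -0.0238, 0.0418]
tool_rot: [[0.009, -0.126, 0.992], [-0.078, 0.989, 0.126], [-0.997, -0.079, -0.001]]
ft_force: [1.9, -0.4, -4.7]
grip_width: 0.0614
```

Emit:
drive_tool([
  [[0,0,0,0,0,0,0.1],[0,0,0,0,0,0,0.1],[0,0,0,0,0,0,0.1]],
])

```text
time_s: 9.65
position: [0.6259, -0.0241, 0.0413]
tool_rot: [[0.008, -0.124, 0.992], [-0.077, 0.989, 0.125], [-0.997, -0.077, -0.001]]
ft_force: [1.6, 2.0, -5.3]
grip_width: 0.0614
```

```bash
python3 st.py
```

```text
9.65 [ 0.6259 -0.0241  0.0413] F [ 1.56  2.02 -5.3 ] M [ 0.503 -0.294 -0.104] w 0.0614 yaw 7.16 tilt -4.42
```

Emit:
drive_tool([
  [[0.045,-0.01,0,0,0,0.019,0.1],[0.045,-0.01,0,0,0,0.019,0.1],[0.045,-0.01,0,0,0,0.019,0.1],[0.04,-0.01,0,0,0,0.019,0.1],[0,0,0,0,0,0,0.1]],
])

```text
time_s: 10.15
position: [0.6264, -0.0273, 0.0328]
tool_rot: [[-0.001, -0.124, 0.992], [-0.001, 0.992, 0.124], [-1.0, -0.001, -0.001]]
ft_force: [-0.1, 0.9, -6.2]
grip_width: 0.0613
```

Emit:
drive_tool([
  [[0,0,0,0,0,0,0.1],[0,0,0,0,0,0,0.1]],
])

```text
time_s: 10.35
position: [0.6265, -0.0271, 0.0331]
tool_rot: [[-0.0, -0.125, 0.992], [-0.003, 0.992, 0.125], [-1.0, -0.003, -0.001]]
ft_force: [-0.5, -1.4, -5.1]
grip_width: 0.0616
```

```bash
python3 st.py
```

```text
10.35 [ 0.6265 -0.0271  0.0331] F [-0.53 -1.36 -5.07] M [-0.342  0.193  0.106] w 0.0616 yaw 7.18 tilt -0.16
```

Emit:
drive_tool([
  [[0.02,0,0,0,0,0,0.1],[0,0,0,0,0,0,0.1],[0,0,0,0,0,0,0.1]],
])

```text
time_s: 10.65
position: [0.6266, -0.0272, 0.0326]
tool_rot: [[0.001, -0.125, 0.992], [-0.003, 0.992, 0.125], [-1.0, -0.003, 0.0]]
ft_force: [-3.7, -2.0, -0.2]
grip_width: 0.0613
```

```bash
python3 st.py
```

```text
10.65 [ 0.6266 -0.0272  0.0326] F [-3.67 -1.97 -0.18] M [-0.527  0.556  0.211] w 0.0613 yaw 7.17 tilt -0.16
```

```bash
python3 -c "
from plan import *
plan([.5503,.1841,.0326],6.8,n=10)"
```

```text
[-0.001, 0.438, -0.099] [0.001, 0.0, 0.0]
[-0.001, 0.438, -0.099] [0.001, 0.0, 0.0]
[-0.001, 0.438, -0.099] [0.001, 0.0, 0.0]
[-0.001, 0.438, -0.1] [0.001, 0.0, 0.0]
[-0.001, 0.438, -0.1] [0.001, 0.0, 0.0]
[-0.001, 0.438, -0.1] [0.001, 0.0, 0.0]
[-0.0, 0.438, -0.1] [0.001, 0.0, 0.0]
[-0.0, 0.438, -0.101] [0.001, 0.0, 0.0]
[-0.0, 0.438, -0.101] [0.001, 0.0, 0.0]
[-0.0, 0.438, -0.101] [0.001, 0.0, 0.0]
t 10.65 n 10
```

Emit:
drive_tool([
  [[0,0.2,-0.05,0.001,0,0,0.1],[0,0.44,-0.1,0.001,0,0,0.1],[0,0.44,-0.1,0.001,0,0,0.1],[0,0.44,-0.1,0.001,0,0,0.1],[0,0.44,-0.1,0.001,0,0,0.1]],
], force=45)

```text
time_s: 11.15
position: [0.5932, 0.0682, 0.0326]
tool_rot: [[0.004, -0.119, 0.993], [-0.002, 0.993, 0.119], [-1.0, -0.003, 0.003]]
ft_force: [1.1, -4.0, -1.8]
grip_width: 0.0612
```

```bash
python3 st.py; python3 -c "
from plan import *
plan([.5503,.1841,.0326],6.8,n=7)"
```

```text
11.15 [0.5932 0.0682 0.0326] F [ 1.14 -3.98 -1.81] M [-0.591 -0.398 -0.224] w 0.0612 yaw 6.82 tilt -0.16
[-0.001, 0.343, -0.082] [0.0, 0.0, 0.0]
[-0.001, 0.343, -0.082] [0.0, 0.0, 0.0]
[-0.001, 0.343, -0.082] [0.0, 0.0, 0.0]
[-0.001, 0.343, -0.082] [0.0, 0.0, 0.0]
[-0.001, 0.343, -0.082] [0.0, 0.0, 0.0]
[-0.0, 0.343, -0.082] [0.0, 0.0, 0.0]
[-0.0, 0.343, -0.082] [0.0, 0.0, 0.0]
t 11.15 n 7
```

Emit:
drive_tool([
  [[0,0.44,-0.1,0,0,0,0.1],[0,0.44,-0.1,0,0,0,0.1],[0,0.44,-0.1,0,0,0,0.1],[0,0.44,-0.1,0,0,0,0.1],[0,0.44,-0.1,0,0,0,0.1]],
])

```text
time_s: 11.65
position: [0.5553, 0.1746, 0.0326]
tool_rot: [[0.004, -0.119, 0.993], [-0.002, 0.993, 0.119], [-1.0, -0.003, 0.004]]
ft_force: [1.6, -4.4, -1.1]
grip_width: 0.061
```

```bash
python3 st.py; python3 shot.py wrist w8;  python3 st.py;python3 - <<'E'
import pickle; from h import *; from ov import ov,r
p=pickle.load(open("w8.pkl","rb"))
ov(p,[stallpoly(.524,.405,r(6.8),.0)],(0,0,640,400),1.25,"pics/w8o.png")
E
```

```text
11.65 [0.5553 0.1746 0.0326] F [ 1.57 -4.4  -1.11] M [-0.67 -0.49 -0.22] w 0.061 yaw 6.83 tilt -0.14
11.7 [0.5539 0.1777 0.0326] [ 6.1 36.9 84.3 -0.  58.6 -0.8] [-0.78  6.43 -0.56]
11.7 [0.5539 0.1777 0.0326] F [-0.78  6.43 -0.56] M [ 0.748 -0.424 -0.184] w 0.0611 yaw 6.94 tilt -0.04
```

View pics/w8o.png

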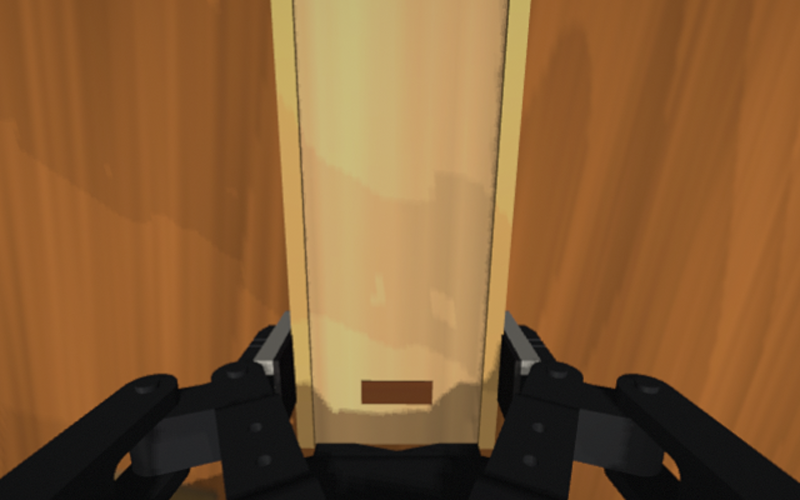

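```bash
python3 shot.py scene s9; python3 shot.py top t9; python3 - <<'E'
import pickle; from h import *; from ov import ov,r
from rig import observe
t=observe()["position"]; th=r(6.9); s=.0475
c=(t[0]-np.sin(th)*s,t[1]+np.cos(th)*s); print(c)
ob=[stallpoly(.524,.405,r(6.8),.0),boxpoly(*c,th)]
ov(pickle.load(open("s9.pkl","rb")),ob,(290,80,490,240),3.9,"pics/s9o.png")
ov(pickle.load(open("t9.pkl","rb")),ob,(160,150,320,270),4.8,"pics/t9o.png")
E
```

```text
11.75 [0.5542 0.1768 0.0326] [ 6.  36.9 84.3  0.  58.7 -1. ] [-1.59  6.34  2.7 ]
11.8 [0.5544 0.1761 0.0326] [ 6.  36.9 84.3  0.  58.7 -1. ] [-1.46  7.06  3.32]
(np.float64(0.5487346789621317), np.float64(0.22321814449691396))
```

View pics/s9o.png

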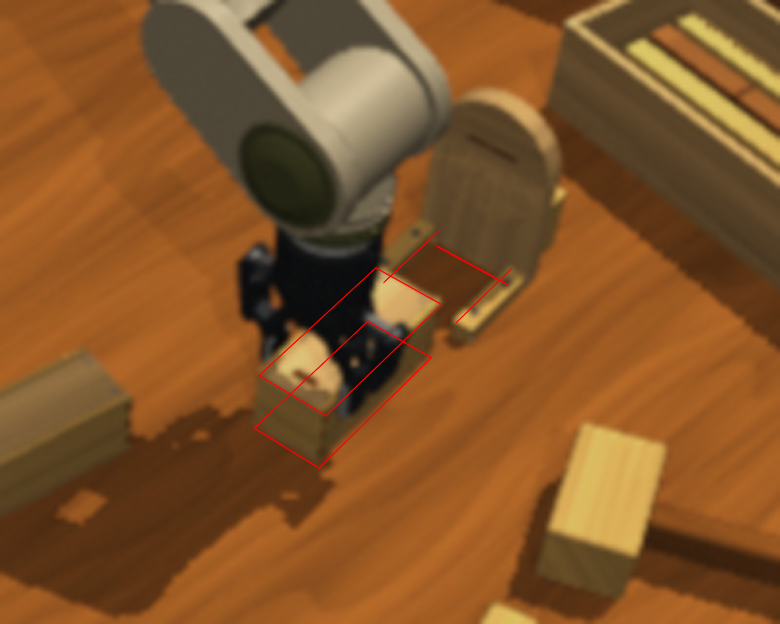

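View pics/t9o.png

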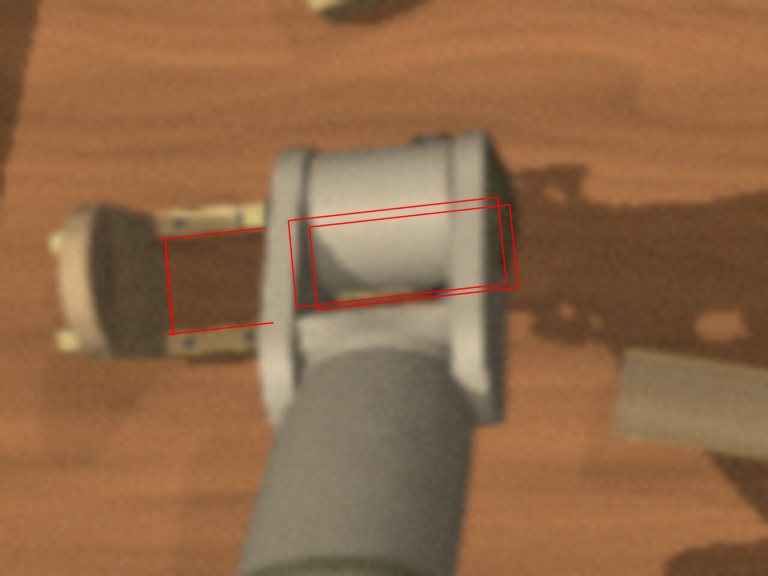

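```bash
cat > loc.py <<'E'
from rig import observe; import numpy as np,sys
def loc(ox,oy,th):
    p=observe()["position"]; c,s=np.cos(np.radians(th)),np.sin(np.radians(th)); d=p[:2]-[ox,oy]
    print("local x,y mm",(1e3*np.array([c*d[0]+s*d[1],-s*d[0]+c*d[1]])).round(2))
loc(*map(float,sys.argv[1:4]))
E
python3 loc.py .524 .405 6.8; python3 st.py
```

```text
local x,y mm [   3.12 -230.93]
11.8 [0.5544 0.1761 0.0326] F [-1.46  7.06  3.32] M [1.029 0.14  0.189] w 0.0611 yaw 6.99 tilt 0.01
```

Emit:
drive_tool([
  [[0,0.2,-0.02,0.001,0,0,0.1],[0,0.2,-0.02,0.001,0,0,0.1],[0,0.2,-0.02,0.001,0,0,0.1]],
])

```text
time_s: 12.1
position: [0.5493, 0.2025, 0.0326]
tool_rot: [[0.004, -0.115, 0.993], [-0.003, 0.993, 0.115], [-1.0, -0.003, 0.003]]
ft_force: [0.7, -7.2, 1.0]
grip_width: 0.0611
```

```bash
python3 loc.py .524 .405 6.8; python3 st.py
```

```text
local x,y mm [   1.14 -204.08]
12.1 [0.5493 0.2025 0.0326] F [ 0.71 -7.15  1.01] M [-0.965 -0.542 -0.182] w 0.0611 yaw 6.63 tilt -0.19
```

Emit:
drive_tool([
  [[0,0.15,-0.015,-0.001,0,0,0.1],[0,0.15,-0.005,-0.001,0,0,0.1],[0,0.15,0,0,0,0,0.1]],
])

```text
time_s: 12.4
position: [0.5456, 0.2246, 0.0326]
tool_rot: [[0.003, -0.118, 0.993], [-0.003, 0.993, 0.118], [-1.0, -0.003, 0.003]]
ft_force: [0.9, -8.3, 3.8]
grip_width: 0.0612
```

```bash
python3 loc.py .524 .405 6.8; python3 st.py; python3 shot.py scene s10; python3 - <<'E'
import pickle; from h import *; from ov import ov,r
ov(pickle.load(open("s10.pkl","rb")),[],(310,80,460,200),5,"pics/s10o.png")
E
```

```text
local x,y mm [ 9.0000e-02 -1.8167e+02]
12.4 [0.5456 0.2246 0.0326] F [ 0.86 -8.28  3.79] M [-1.054 -0.506 -0.145] w 0.0612 yaw 6.76 tilt -0.19
12.45 [0.5454 0.2257 0.0325] [11.1 37.5 82.8 -0.2 59.5  4.4] [-0.3  -2.55  3.4 ]
```

View pics/s10o.png

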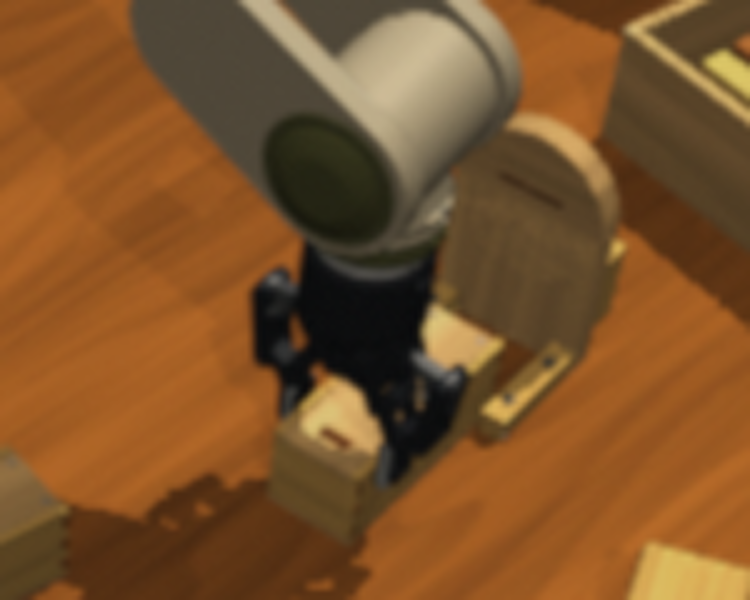

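Emit:
drive_tool([
  [[-0.004,0.15,0,0.001,0,0,0.1],[0,0.15,0,0,0,0,0.1],[0,0.15,0,0,0,0,0.1],[0,0.15,0,0,0,0,0.1],[0,0.12,0,0,0,0,0.1]],
])

```text
time_s: 12.95
position: [0.5411, 0.2604, 0.0326]
tool_rot: [[0.003, -0.117, 0.993], [-0.003, 0.993, 0.117], [-1.0, -0.003, 0.002]]
ft_force: [1.2, -7.7, 4.8]
grip_width: 0.0611
```

```bash
python3 loc.py .524 .405 6.8; python3 st.py
```

```text
local x,y mm [-1.0000e-01 -1.4558e+02]
12.95 [0.5411 0.2604 0.0326] F [ 1.17 -7.69  4.77] M [-1.121 -0.465 -0.182] w 0.0611 yaw 6.71 tilt -0.19
```

Emit:
drive_tool([
  [[-0.004,0.1,0,0,0,0,0.1],[0,0.1,0,0,0,0,0.1],[0,0.08,0,0,0,0,0.1]],
])

```text
time_s: 13.25
position: [0.5394, 0.2743, 0.0326]
tool_rot: [[0.002, -0.117, 0.993], [-0.003, 0.993, 0.117], [-1.0, -0.003, 0.002]]
ft_force: [1.0, -7.2, 3.6]
grip_width: 0.061
```

Emit:
drive_tool([
  [[0,0.04,0,0,0,0,0.1],[0,0.03,0,0,0,0,0.1]],
])

```text
time_s: 13.45
position: [0.539, 0.2776, 0.0327]
tool_rot: [[0.002, -0.117, 0.993], [-0.003, 0.993, 0.117], [-1.0, -0.003, 0.002]]
ft_force: [0.2, -8.0, 2.5]
grip_width: 0.061
```

```bash
python3 loc.py .524 .405 6.8; python3 st.py
```

```text
local x,y mm [  -0.2  -128.24]
13.45 [0.539  0.2776 0.0327] F [ 0.22 -7.95  2.49] M [-1.117 -0.485 -0.204] w 0.061 yaw 6.72 tilt -0.18
```

Emit:
drive_tool([
  [[0,0.03,0,0,0,0,0.1],[0,0.03,0,0,0,0,0.1]],
])

```text
time_s: 13.65
position: [0.5386, 0.2805, 0.0326]
tool_rot: [[0.002, -0.117, 0.993], [-0.003, 0.993, 0.117], [-1.0, -0.003, 0.002]]
ft_force: [0.9, -8.2, 3.9]
grip_width: 0.0614
```

Emit:
drive_tool([
  [[0,0.03,0,0,0,0,0.1],[0,0.02,0,0,0,0,0.1]],
])

```text
time_s: 13.85
position: [0.5383, 0.283, 0.0326]
tool_rot: [[0.002, -0.117, 0.993], [-0.003, 0.993, 0.117], [-1.0, -0.003, 0.002]]
ft_force: [0.7, -8.0, 4.0]
grip_width: 0.0612
```

```bash
python3 loc.py .524 .405 6.8; python3 st.py
```

```text
local x,y mm [  -0.21 -122.85]
13.85 [0.5383 0.283  0.0326] F [ 0.69 -7.98  3.98] M [-1.076 -0.42  -0.178] w 0.0612 yaw 6.71 tilt -0.18
```

Still only drag force (8 N); keep creeping.

Emit:
drive_tool([
  [[0,0.02,0,0,0,0,0.1],[0,0.02,0,0,0,0,0.1]],
])

```text
time_s: 14.05
position: [0.5384, 0.2835, 0.0326]
tool_rot: [[0.002, -0.117, 0.993], [-0.006, 0.993, 0.117], [-1.0, -0.006, 0.002]]
ft_force: [2.3, -19.3, 5.5]
grip_width: 0.0609
```

Emit:
drive_tool([
  [[0,0.02,0,0,0,0,0.1],[0,0.02,0,0,0,0,0.1]],
])

```text
time_s: 14.25
position: [0.5385, 0.2836, 0.0327]
tool_rot: [[0.002, -0.118, 0.993], [-0.009, 0.993, 0.118], [-1.0, -0.009, 0.001]]
ft_force: [3.6, -30.8, 7.0]
grip_width: 0.0613
```

```bash
python3 loc.py .524 .405 6.8; python3 shot.py scene s11; python3 - <<'E'
import pickle; from h import *; from ov import ov,r
ov(pickle.load(open("s11.pkl","rb")),[],(310,80,460,200),5,"pics/s11o.png")
E
```

```text
local x,y mm [ 2.0000e-02 -1.2225e+02]
14.3 [0.5385 0.2836 0.0326] [16.9 39.  79.4 -0.6 61.7 10.4] [  2.28 -26.9    6.11]
```

View pics/s11o.png

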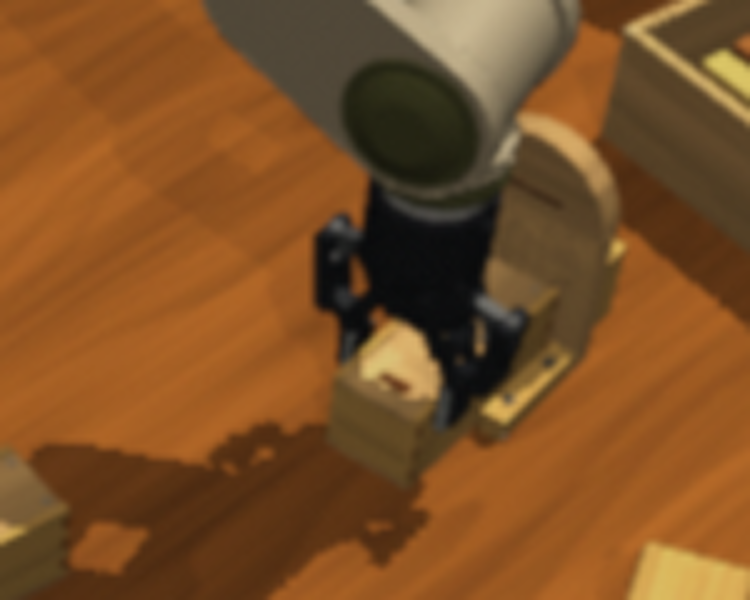

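Emit:
drive_tool([
  [[0,-0.03,0,0,0,0,0.1],[0,0,0,0,0,0,0.1]],
])

```text
time_s: 14.5
position: [0.5385, 0.2836, 0.0326]
tool_rot: [[0.002, -0.117, 0.993], [-0.006, 0.993, 0.117], [-1.0, -0.006, 0.002]]
ft_force: [2.2, -16.8, 2.8]
grip_width: 0.0611
```

Emit:
drive_tool([
  [[0,0,0,0,0,0,1],[0,0,0,0,0,0,1],[0,0,0,0,0,0,1],[0,0,0,0,0,0,1],[-0.1,0,0,0,0,0,1]],
])

```text
time_s: 15.0
position: [0.5365, 0.2868, 0.0365]
tool_rot: [[-0.001, -0.118, 0.993], [-0.002, 0.993, 0.118], [-1.0, -0.002, -0.001]]
ft_force: [0.6, -0.7, 0.2]
grip_width: 0.0855
```

Emit:
drive_tool([
  [[-0.6,0,0,0,0,0,1],[-0.8,0,0,0,0,0,1],[-0.8,-0.1,0,0,0,0,1],[-0.8,-0.2,0,0,0,0,1],[-0.4,-0.4,0,0,0,0,1]],
])

```text
time_s: 15.5
position: [0.5414, 0.2531, 0.2112]
tool_rot: [[0.006, -0.12, 0.993], [-0.0, 0.993, 0.12], [-1.0, -0.001, 0.006]]
ft_force: [0.1, -0.4, 0.7]
grip_width: 0.0855
```

```bash
python3 st.py; python3 shot.py wrist w12
```

```text
15.5 [0.5414 0.2531 0.2112] F [ 0.07 -0.36  0.66] M [-0.043  0.03   0.024] w 0.0855 yaw 6.87 tilt -0.05
15.55 [0.5428 0.2503 0.2133] [13.5 27.1 68.5 -0.2 83.8  6.8] [ 1.43 -1.8   3.21]
```

View pics/w12.png

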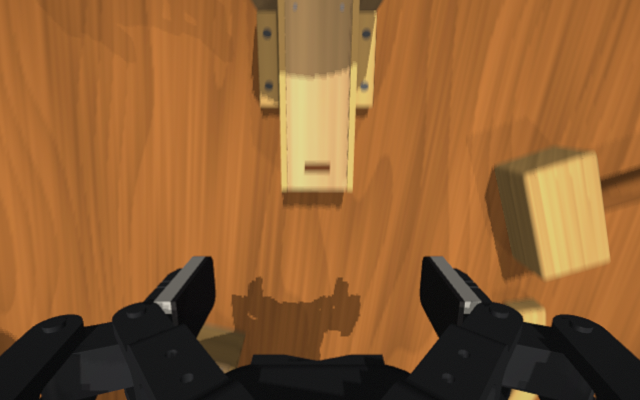

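```bash
python3 -c "
from plan import *
plan([.52,-.40,.25],0,n=15)"
```

```text
[-0.048, -0.858, -0.131] [0.008, 0.001, 0.0]
[-0.048, -0.859, -0.125] [0.008, 0.001, 0.0]
[-0.048, -0.86, -0.118] [0.008, 0.001, 0.0]
[-0.048, -0.86, -0.111] [0.008, 0.001, 0.0]
[-0.048, -0.861, -0.105] [0.008, 0.001, 0.0]
[-0.049, -0.862, -0.098] [0.008, 0.001, 0.0]
[-0.049, -0.863, -0.091] [0.008, 0.001, 0.0]
[-0.049, -0.863, -0.084] [0.008, 0.001, 0.0]
[-0.049, -0.864, -0.078] [0.008, 0.001, 0.0]
[-0.049, -0.865, -0.071] [0.008, 0.001, 0.0]
[-0.049, -0.865, -0.064] [0.008, 0.001, 0.0]
[-0.049, -0.866, -0.057] [0.008, 0.001, 0.0]
[-0.049, -0.866, -0.051] [0.008, 0.001, 0.0]
[-0.049, -0.866, -0.044] [0.008, 0.001, 0.0]
[-0.049, -0.867, -0.037] [0.008, 0.001, 0.0]
t 15.55 n 15
```

Emit:
drive_tool([
  [[-0.05,-0.86,-0.13,0.008,0,0,1],[-0.05,-0.86,-0.125,0.008,0,0,1],[-0.05,-0.86,-0.12,0.008,0,0,1],[-0.05,-0.86,-0.11,0.008,0,0,1],[-0.05,-0.86,-0.105,0.008,0,0,1]],
])

```text
time_s: 16.05
position: [0.533, 0.034, 0.22]
tool_rot: [[0.0, -0.078, 0.997], [-0.002, 0.997, 0.078], [-1.0, -0.002, 0.0]]
ft_force: [1.2, 0.9, -0.5]
grip_width: 0.0851
```

Emit:
drive_tool([
  [[-0.05,-0.86,-0.1,0.008,0,0,1],[-0.05,-0.86,-0.09,0.008,0,0,1],[-0.05,-0.86,-0.08,0.008,0,0,1],[-0.05,-0.86,-0.08,0.008,0,0,1],[-0.05,-0.86,-0.07,0.008,0,0,1]],
])

```text
time_s: 16.55
position: [0.5255, -0.1819, 0.2329]
tool_rot: [[0.0, -0.038, 0.999], [-0.002, 0.999, 0.038], [-1.0, -0.002, 0.0]]
ft_force: [0.1, 0.7, 0.5]
grip_width: 0.0854
```

Emit:
drive_tool([
  [[-0.05,-0.86,-0.06,0.008,0,0,1],[-0.05,-0.86,-0.06,0.008,0,0,1],[-0.05,-0.86,-0.05,0.008,0,0,1],[-0.05,-0.86,-0.04,0.008,0,0,1],[-0.05,-0.6,-0.04,0.008,0,0,1]],
])

```text
time_s: 17.05
position: [0.5175, -0.385, 0.2453]
tool_rot: [[-0.0, 0.004, 1.0], [-0.002, 1.0, -0.004], [-1.0, -0.002, -0.0]]
ft_force: [0.7, 0.7, -0.2]
grip_width: 0.0852
```

Emit:
drive_tool([
  [[0,0,0,0,0,0,1],[0,0,0,0,0,0,1]],
])

```text
time_s: 17.25
position: [0.5179, -0.3826, 0.2452]
tool_rot: [[-0.0, 0.003, 1.0], [-0.001, 1.0, -0.003], [-1.0, -0.001, -0.0]]
ft_force: [-0.9, 0.3, 0.3]
grip_width: 0.0853
```

```bash
python3 st.py; python3 shot.py wrist w13;python3 - <<'E'
import pickle; from h import *; from ov import ov,r
p=pickle.load(open("w13.pkl","rb"))
ov(p,[stallpoly(.529,-.393,r(179),.03)],(0,0,640,400),1.25,"pics/w13o.png")
E
```

```text
17.25 [ 0.5179 -0.3826  0.2452] F [-0.85  0.28  0.35] M [ 0.01  -0.033  0.013] w 0.0853 yaw -0.15 tilt -0.06
17.3 [ 0.5181 -0.3819  0.2455] [-46.9  31.1  56.3  -0.   92.6 -46.8] [-0.04 -0.44 -0.44]
```

View pics/w13o.png

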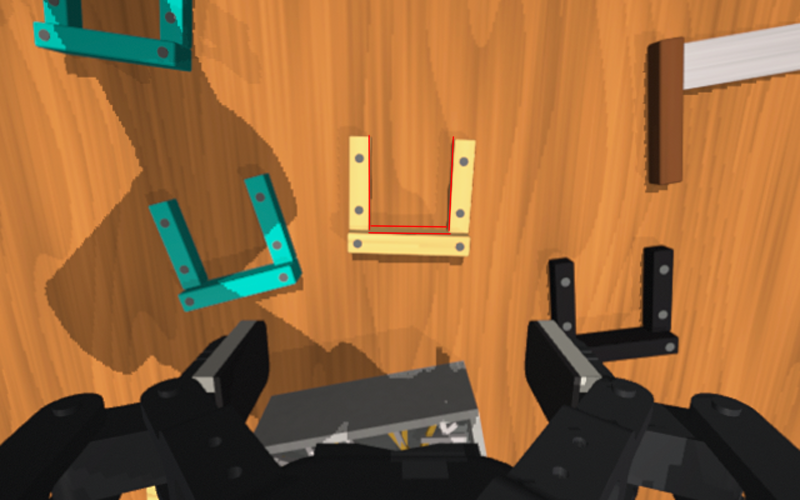

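```bash
python3 - <<'E'
import pickle; from h import *; from ov import ov,r
p=pickle.load(open("w13.pkl","rb"))
ov(p,[],(265,95,395,220),6,"pics/w13c.png")
E
```

```text
(no output)
```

View pics/w13c.png

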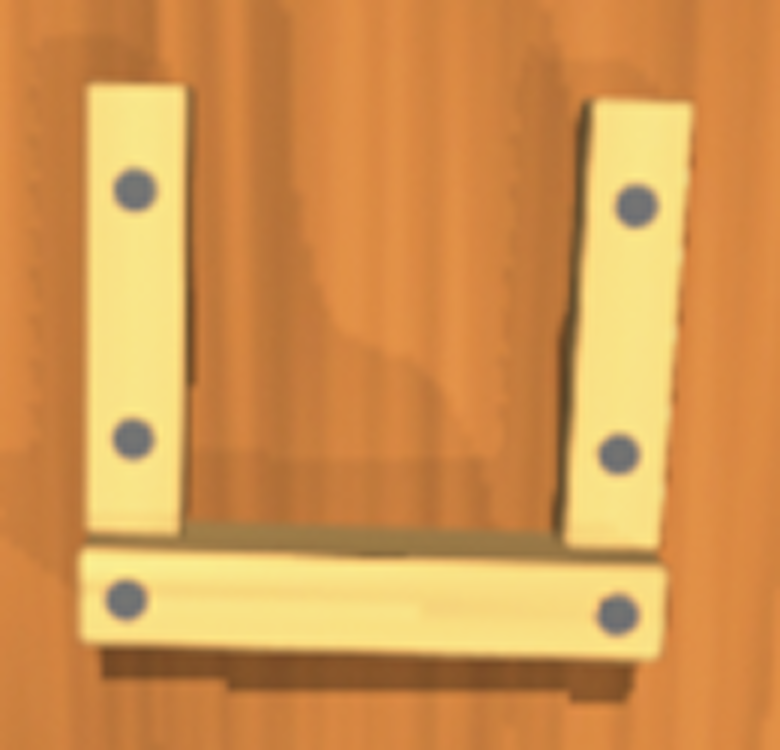

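```bash
python3 - <<'E'
import pickle; from h import *
p=pickle.load(open("w13.pkl","rb"))
f=lambda a:np.array(a)/6-.42+np.array([265,95])
w=px2w(p,f([(187,85),(180,532),(590,100),(565,547)]),.018);print(w.round(4))
for a,b in((0,1),(2,3)): d=w[a]-w[b]; print("axis deg from +y",np.degrees(np.arctan2(-d[0],d[1])))
print(px2w(p,f([(185,524),(556,536)]),0).round(4)) ; print(px2w(p,f([(82,547),(665,565)]),.03).round(4))
print((w[1]+w[3])/2,(w[0]+w[2])/2)
E
python3 -c "
from plan import *
plan([.452,.035,.2],-8.1,n=11)"
```

```text
[[ 0.4968 -0.3138  0.018 ]
 [ 0.4939 -0.3927  0.018 ]
 [ 0.5666 -0.3166  0.018 ]
 [ 0.5645 -0.3958  0.018 ]]
axis deg from +y -2.108383104267463
axis deg from +y -1.5253956459248241
[[ 0.4937 -0.3949  0.    ]
 [ 0.5649 -0.3975  0.    ]]
[[ 0.4772 -0.3928  0.03  ]
 [ 0.5809 -0.3965  0.03  ]]
[ 0.52918988 -0.39421671  0.018     ] [ 0.53169535 -0.31521111  0.018     ]
[0.082, 0.758, -0.121] [0.013, 0.0, 0.0]
[0.082, 0.756, -0.131] [0.013, 0.0, 0.0]
[0.082, 0.755, -0.141] [0.013, 0.0, 0.0]
[0.082, 0.753, -0.15] [0.013, 0.0, 0.0]
[0.082, 0.751, -0.16] [0.013, 0.0, 0.0]
[0.082, 0.749, -0.169] [0.013, 0.0, 0.0]
[0.082, 0.746, -0.179] [0.013, 0.0, 0.0]
[0.082, 0.744, -0.188] [0.013, 0.0, 0.0]
[0.083, 0.742, -0.198] [0.013, 0.0, 0.0]
[0.083, 0.739, -0.207] [0.013, 0.0, 0.0]
[0.083, 0.736, -0.216] [0.013, 0.0, 0.0]
t 17.3 n 11
```

Emit:
drive_tool([
  [[0.08,0.76,-0.16,0.016,0,0,1],[0.08,0.76,-0.19,0.016,0,0,1],[0.08,0.76,-0.2,0.016,0,0,1],[0.08,0.76,-0.22,0.016,0,0,1],[0.08,0.75,-0.23,0.016,0,0,1]],
])

```text
time_s: 17.8
position: [0.4737, -0.1885, 0.2255]
tool_rot: [[0.001, 0.081, 0.997], [-0.002, 0.997, -0.081], [-1.0, -0.002, 0.001]]
ft_force: [1.0, -0.1, -0.1]
grip_width: 0.0852
```

Emit:
drive_tool([
  [[0.08,0.7,-0.23,0.016,0,0,1],[0.08,0.7,-0.23,0.016,0,0,1],[0.08,0.5,-0.2,0.016,0,0,1],[0.08,0.3,-0.1,0.013,0,0,1],[0,0,0,0,0,0,1]],
])

```text
time_s: 18.3
position: [0.4467, -0.0755, 0.2092]
tool_rot: [[-0.0, 0.139, 0.99], [-0.001, 0.99, -0.139], [-1.0, -0.001, 0.0]]
ft_force: [0.7, 0.5, -0.6]
grip_width: 0.0855
```

```bash
python3 st.py; python3 shot.py wrist w14;python3 - <<'E'
import pickle; from h import *; from ov import ov,r
p=pickle.load(open("w14.pkl","rb"))
ov(p,[boxpoly(.4403,-.008,r(-8.1))],(0,0,640,400),1.25,"pics/w14o.png")
E
```

```text
18.3 [ 0.4467 -0.0755  0.2092] F [ 0.71  0.54 -0.6 ] M [-0.01  -0.025  0.017] w 0.0855 yaw -7.97 tilt -0.08
18.35 [ 0.4474 -0.0768  0.2095] [-24.7  13.3  90.9  -0.1  75.7 -16.7] [-0.85 -0.73 -0.55]
```

View pics/w14o.png

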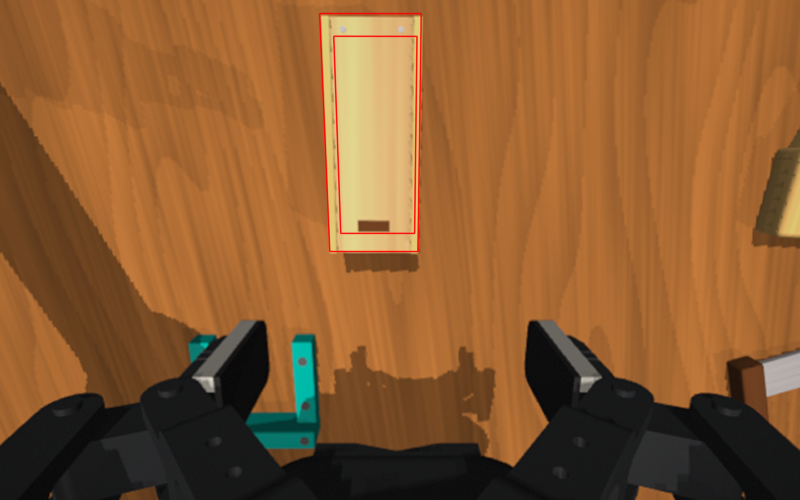

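```bash
python3 - <<'E'
import pickle; from h import *
p=pickle.load(open("w14.pkl","rb"))
print(px2w(p,np.array([(316,336),(318,445)])/1.25,.018).round(4))
from plan import *
plan([.4459,.0316,.18],-8.1)
E
```

```text
[[ 0.3664 -0.1604  0.018 ]
 [ 0.3477 -0.2679  0.018 ]]
[0.195, 0.715, -0.111] [0.001, 0.0, 0.001]
[0.195, 0.715, -0.111] [0.001, 0.0, 0.001]
[0.196, 0.715, -0.111] [0.001, 0.0, 0.001]
t 18.35 n 3
```

Turquoise stall is well clear. Moving over and down.

Emit:
drive_tool([
  [[0.19,0.71,-0.11,0.001,0,0,1],[0.19,0.71,-0.11,0.001,0,0,1],[0.19,0.71,-0.11,0.001,0,0,1],[0,0,0,0,0,0,1],[0,0,0,0,0,0,1]],
])

```text
time_s: 18.85
position: [0.447, 0.0294, 0.1806]
tool_rot: [[0.001, 0.144, 0.99], [-0.002, 0.99, -0.144], [-1.0, -0.002, 0.001]]
ft_force: [0.0, -0.4, 0.5]
grip_width: 0.085
```

```bash
python3 st.py;python3 -c "
from plan import *
plan([.4459,.0316,.033],-8.1,n=5)"
```

```text
18.85 [0.447  0.0294 0.1806] F [ 0.03 -0.41  0.51] M [0.004 0.048 0.012] w 0.085 yaw -8.27 tilt -0.13
[0.59, 0.009, -0.006] [-0.001, 0.0, 0.0]
[0.59, 0.009, -0.006] [-0.001, 0.0, 0.0]
[0.59, 0.009, -0.006] [-0.001, 0.0, 0.0]
[0.59, 0.009, -0.006] [-0.001, 0.0, 0.0]
[0.59, 0.008, -0.006] [-0.001, 0.0, 0.0]
t 18.85 n 5
```

Emit:
drive_tool([
  [[0.6,0.01,-0.01,-0.001,0,0,1],[0.75,0.01,-0.005,-0.001,0,0,1],[0.75,0.01,-0.005,-0.001,0,0,1],[0.5,0.01,0,0,0,0,1],[0.35,0,0,0,0,0,1]],
])

```text
time_s: 19.35
position: [0.4462, 0.0299, 0.0316]
tool_rot: [[-0.001, 0.144, 0.99], [-0.002, 0.99, -0.144], [-1.0, -0.002, -0.0]]
ft_force: [0.2, 0.1, -0.1]
grip_width: 0.0853
```

Emit:
drive_tool([
  [[0,0,0,0,0,0,1],[0,0,0,0,0,0,1]],
])

```text
time_s: 19.55
position: [0.4468, 0.0303, 0.0335]
tool_rot: [[0.001, 0.144, 0.99], [-0.002, 0.99, -0.144], [-1.0, -0.002, 0.001]]
ft_force: [-0.0, -1.3, 0.6]
grip_width: 0.0852
```

Emit:
drive_tool([
  [[0,0,0,0,0,0,0.1],[0,0,0,0,0,0,0.1],[0,0,0,0,0,0,0.1],[0,0,0,0,0,0,0.1]],
], force=25)

```text
time_s: 19.95
position: [0.4466, 0.0309, 0.034]
tool_rot: [[0.002, 0.143, 0.99], [-0.003, 0.99, -0.143], [-1.0, -0.002, 0.003]]
ft_force: [-1.5, -1.9, 6.5]
grip_width: 0.0619
```

```bash
python3 st.py
```

```text
19.95 [0.4466 0.0309 0.034 ] F [-1.54 -1.93  6.47] M [-0.279  0.292 -0.142] w 0.0619 yaw -8.2 tilt -0.14
```

Emit:
drive_tool([
  [[-0.016,0,0,0,0,0,0.1],[0,0,0,0,0,0,0.1]],
])

```text
time_s: 20.15
position: [0.4462, 0.0313, 0.0341]
tool_rot: [[0.001, 0.142, 0.99], [-0.002, 0.99, -0.142], [-1.0, -0.002, 0.001]]
ft_force: [0.9, 1.3, -0.9]
grip_width: 0.0615
```

```bash
python3 st.py;python3 -c "
from plan import *
plan([.5363,-.181,.0345],-1.9,n=10)"
```

```text
20.15 [0.4462 0.0313 0.0341] F [ 0.87  1.27 -0.93] M [ 0.152 -0.118  0.01 ] w 0.0615 yaw -8.19 tilt -0.11
[0.0, -0.395, 0.239] [-0.011, 0.0, 0.0]
[0.0, -0.397, 0.234] [-0.011, 0.0, 0.0]
[-0.0, -0.4, 0.23] [-0.011, 0.0, 0.0]
[-0.0, -0.402, 0.226] [-0.011, 0.0, 0.0]
[-0.0, -0.405, 0.221] [-0.011, 0.0, 0.0]
[-0.0, -0.407, 0.217] [-0.011, 0.0, 0.0]
[-0.0, -0.409, 0.212] [-0.011, 0.0, 0.0]
[-0.001, -0.412, 0.208] [-0.011, 0.0, 0.0]
[-0.001, -0.414, 0.203] [-0.011, 0.0, 0.0]
[-0.001, -0.416, 0.199] [-0.011, 0.0, 0.0]
t 20.15 n 10
```

Emit:
drive_tool([
  [[0,-0.3,0.2,-0.011,0,0,0.1],[0,-0.4,0.235,-0.011,0,0,0.1],[0,-0.4,0.23,-0.011,0,0,0.1],[0,-0.4,0.225,-0.011,0,0,0.1],[0,-0.4,0.22,-0.011,0,0,0.1]],
], force=35)

```text
time_s: 20.65
position: [0.4898, -0.0701, 0.0342]
tool_rot: [[-0.0, 0.087, 0.996], [-0.001, 0.996, -0.087], [-1.0, -0.001, 0.0]]
ft_force: [-1.1, 2.8, 2.4]
grip_width: 0.061
```

```bash
python3 st.py;python3 -c "
from plan import *
plan([.5363,-.181,.0341],-1.9,n=6)"
```

```text
20.65 [ 0.4898 -0.0701  0.0342] F [-1.1   2.82  2.38] M [0.377 0.134 0.073] w 0.061 yaw -5.01 tilt -0.07
[0.001, -0.355, 0.187] [-0.009, -0.0, 0.0]
[0.001, -0.356, 0.183] [-0.009, -0.0, 0.0]
[0.001, -0.358, 0.18] [-0.009, -0.0, 0.0]
[0.0, -0.36, 0.177] [-0.009, -0.0, 0.0]
[0.0, -0.361, 0.174] [-0.009, -0.0, 0.0]
[0.0, -0.363, 0.17] [-0.009, -0.0, 0.0]
t 20.65 n 6
```

Emit:
drive_tool([
  [[0,-0.38,0.2,-0.011,0,0,0.1],[0,-0.38,0.2,-0.011,0,0,0.1],[0,-0.38,0.2,-0.011,0,0,0.1],[0,-0.38,0.19,-0.011,0,0,0.1],[0,-0.36,0.18,-0.01,0,0,0.1]],
])

```text
time_s: 21.15
position: [0.532, -0.1672, 0.0342]
tool_rot: [[-0.0, 0.033, 0.999], [-0.001, 0.999, -0.033], [-1.0, -0.001, -0.0]]
ft_force: [-1.3, 2.4, 0.5]
grip_width: 0.0609
```

Emit:
drive_tool([
  [[0,0,0,0,0,0,0.1]],
])

```text
time_s: 21.25
position: [0.5328, -0.1687, 0.0341]
tool_rot: [[0.002, 0.036, 0.999], [-0.003, 0.999, -0.036], [-1.0, -0.003, 0.002]]
ft_force: [1.0, -1.5, 1.5]
grip_width: 0.0611
```

```bash
python3 loc.py .5292 -.3953 -1.9; python3 shot.py scene s15;python3 st.py; python3 shot.py wrist w15; python3 - <<'E'
import pickle; from h import *; from ov import ov,r
from rig import observe
t=observe()["position"]; th=r(-1.9); s=-.0393
c=(t[0]-np.sin(th)*s,t[1]+np.cos(th)*s); print(c)
ob=[stallpoly(.5292,-.3953,r(178.1)),boxpoly(*c,th)]
ov(pickle.load(open("s15.pkl","rb")),ob,(170,160,370,320),3.9,"pics/s15o.png")
E
```

```text
local x,y mm [ -3.87 226.61]
21.3 [ 0.5323 -0.1675  0.0341] [-29.6  35.   88.2  -0.1  56.6 -27.5] [-0.05 -1.4   0.84]
21.3 [ 0.5323 -0.1675  0.0341] F [-0.05 -1.4   0.84] M [-0.158 -0.255 -0.016] w 0.0613 yaw -2.03 tilt -0.15
21.35 [ 0.532  -0.1667  0.0342] [-29.5  35.   88.3  -0.1  56.6 -27.5] [ 0.72 -0.97  0.03]
(np.float64(0.53064873448215), np.float64(-0.20600042255355183))
```

View pics/s15o.png

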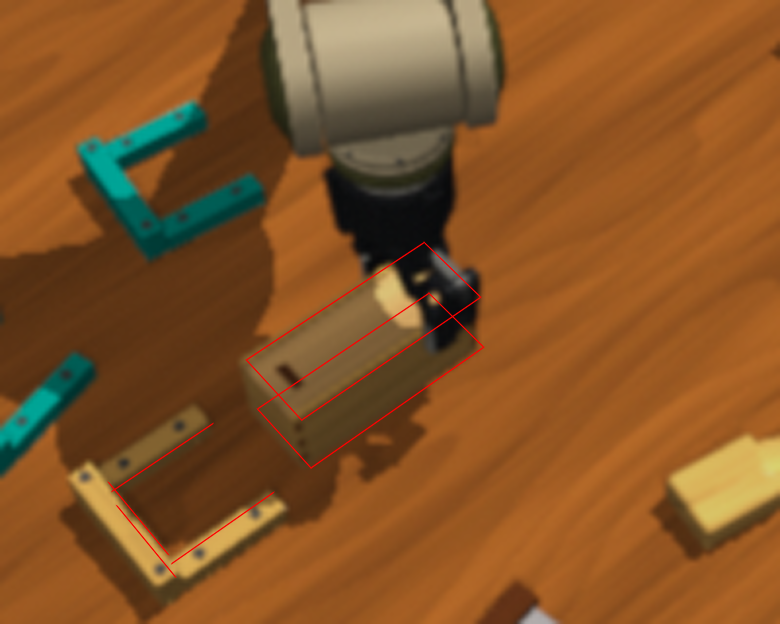

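View pics/w15.png

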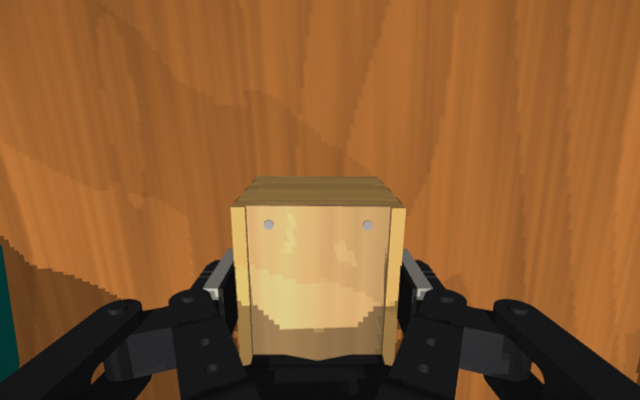

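Emit:
drive_tool([
  [[0,-0.2,0.03,0,0,0,0.1],[0,-0.2,0.03,0,0,0,0.1],[0,-0.15,0.02,0,0,0,0.1]],
])

```text
time_s: 21.65
position: [0.5349, -0.1948, 0.0342]
tool_rot: [[-0.0, 0.034, 0.999], [-0.002, 0.999, -0.034], [-1.0, -0.002, 0.0]]
ft_force: [-0.3, 2.0, 1.8]
grip_width: 0.0615
```

```bash
python3 loc.py .5292 -.3953 -1.9;python3 st.py
```

```text
local x,y mm [ -0.9  200.57]
21.65 [ 0.5349 -0.1948  0.0342] F [-0.34  1.97  1.78] M [ 0.311 -0.079  0.016] w 0.0615 yaw -1.94 tilt -0.1
```

Emit:
drive_tool([
  [[0,-0.12,0.018,0,0,0,0.1],[0,-0.12,0.005,0,0,0,0.1],[0,-0.15,0,0,0,0,0.1]],
])

```text
time_s: 21.95
position: [0.5355, -0.2142, 0.0342]
tool_rot: [[0.0, 0.034, 0.999], [-0.002, 0.999, -0.034], [-1.0, -0.002, 0.0]]
ft_force: [-0.3, 1.7, -0.2]
grip_width: 0.0608
```

```bash
python3 loc.py .5292 -.3953 -1.9;python3 st.py; python3 shot.py scene s16; python3 - <<'E'
import pickle; from h import *; from ov import ov,r
ov(pickle.load(open("s16.pkl","rb")),[],(170,180,320,320),5,"pics/s16o.png")
E
```

```text
local x,y mm [  0.28 181.17]
21.95 [ 0.5355 -0.2142  0.0342] F [-0.29  1.73 -0.19] M [ 0.289 -0.132  0.116] w 0.0608 yaw -1.94 tilt -0.1
22.0 [ 0.5355 -0.2156  0.0342] [-33.6  36.4  85.   -0.1  58.5 -31.6] [ 0.32 -1.6  -0.18]
```

View pics/s16o.png

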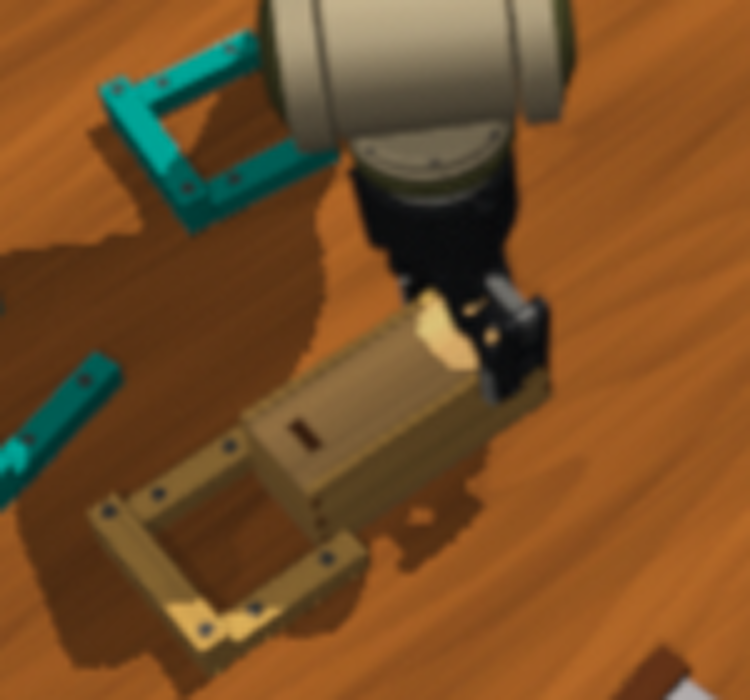

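Entered cleanly. 67 mm to go.

Emit:
drive_tool([
  [[0,-0.15,0,0,0,0,0.1],[0,-0.2,0,0,0,0,0.1],[0,-0.2,0,0,0,0,0.1],[0,-0.2,0,0,0,0,0.1],[0,-0.18,0,0,0,0,0.1]],
])

```text
time_s: 22.5
position: [0.5338, -0.2615, 0.0342]
tool_rot: [[0.0, 0.034, 0.999], [-0.002, 0.999, -0.034], [-1.0, -0.002, 0.0]]
ft_force: [0.9, 0.7, -0.5]
grip_width: 0.061
```

```bash
python3 loc.py .5292 -.3953 -1.9;python3 st.py
```

```text
local x,y mm [  0.14 133.91]
22.5 [ 0.5338 -0.2615  0.0342] F [ 0.86  0.72 -0.52] M [ 0.223 -0.163  0.018] w 0.061 yaw -1.97 tilt -0.12
```

Emit:
drive_tool([
  [[0,-0.08,0,0,0,0,0.1],[0,-0.08,0,0,0,0,0.1],[0,-0.06,0,0,0,0,0.1]],
])

```text
time_s: 22.8
position: [0.5335, -0.2716, 0.0342]
tool_rot: [[0.0, 0.034, 0.999], [-0.002, 0.999, -0.034], [-1.0, -0.002, 0.0]]
ft_force: [0.3, 0.9, -1.2]
grip_width: 0.0609
```

Emit:
drive_tool([
  [[0,-0.03,0,0,0,0,0.1],[0,-0.03,0,0,0,0,0.1]],
])

```text
time_s: 23.0
position: [0.5334, -0.2743, 0.0342]
tool_rot: [[0.0, 0.034, 0.999], [-0.002, 0.999, -0.034], [-1.0, -0.002, 0.0]]
ft_force: [0.9, 1.4, -0.9]
grip_width: 0.0614
```

Emit:
drive_tool([
  [[0,-0.02,0,0,0,0,0.1],[0,-0.02,0,0,0,0,0.1]],
])

```text
time_s: 23.2
position: [0.5334, -0.2763, 0.0343]
tool_rot: [[0.0, 0.034, 0.999], [-0.002, 0.999, -0.034], [-1.0, -0.002, 0.0]]
ft_force: [-0.1, 0.6, -1.5]
grip_width: 0.0613
```

```bash
python3 loc.py .5292 -.3953 -1.9;python3 st.py
```

```text
local x,y mm [  0.22 119.08]
23.2 [ 0.5334 -0.2763  0.0343] F [-0.08  0.56 -1.52] M [ 0.134 -0.065  0.039] w 0.0613 yaw -1.94 tilt -0.11
```

Emit:
drive_tool([
  [[0.006,-0.02,0,0,0,0,0.1],[0,-0.02,0,0,0,0,0.1]],
])

```text
time_s: 23.4
position: [0.5334, -0.2783, 0.0342]
tool_rot: [[0.0, 0.034, 0.999], [-0.002, 0.999, -0.034], [-1.0, -0.002, 0.001]]
ft_force: [-0.1, 1.9, 0.9]
grip_width: 0.0611
```

Emit:
drive_tool([
  [[0,-0.02,0,0,0,0,0.1],[0,-0.02,0,0,0,0,0.1]],
])

```text
time_s: 23.6
position: [0.5333, -0.2793, 0.0342]
tool_rot: [[0.0, 0.034, 0.999], [0.0, 0.999, -0.034], [-1.0, 0.0, 0.0]]
ft_force: [0.3, 11.0, 5.2]
grip_width: 0.0617
```

```bash
python3 loc.py .5292 -.3953 -1.9;python3 st.py
```

```text
local x,y mm [  0.27 116.1 ]
23.6 [ 0.5333 -0.2793  0.0342] F [ 0.33 11.04  5.22] M [ 1.583 -0.32   0.212] w 0.0617 yaw -1.94 tilt 0.01
```

Emit:
drive_tool([
  [[-0.006,-0.02,0,0,0,0,0.1],[0,0,0,0,0,0,0.1]],
])

```text
time_s: 23.8
position: [0.5332, -0.2793, 0.0343]
tool_rot: [[-0.0, 0.033, 0.999], [0.001, 0.999, -0.033], [-1.0, 0.001, -0.001]]
ft_force: [0.6, 10.5, 1.7]
grip_width: 0.0613
```

```bash
python3 loc.py .5292 -.3953 -1.9;python3 st.py; python3 shot.py scene s17; python3 - <<'E'
import pickle; from h import *; from ov import ov,r
ov(pickle.load(open("s17.pkl","rb")),[],(170,180,320,320),5,"pics/s17o.png")
E
```

```text
local x,y mm [  0.13 116.04]
23.8 [ 0.5332 -0.2793  0.0343] F [ 0.61 10.52  1.68] M [ 1.613 -0.349  0.375] w 0.0613 yaw -1.89 tilt 0.08
23.85 [ 0.5332 -0.2793  0.0343] [-38.9  38.3  80.5   0.1  61.2 -37.1] [ 1.24 10.11  2.55]
```

View pics/s17o.png

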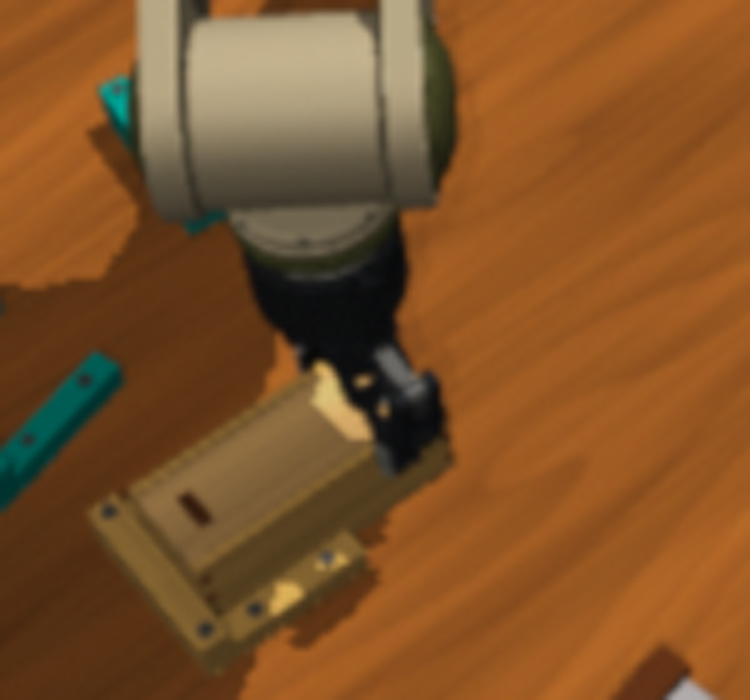

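Emit:
drive_tool([
  [[0,0.01,0,0,0,0,0.1],[0,0,0,0,0,0,1],[0,0,0,0,0,0,1],[0,0,0,0,0,0,1],[0,0,0,0,0,0,1]],
])

```text
time_s: 24.35
position: [0.5332, -0.2812, 0.0344]
tool_rot: [[0.0, 0.034, 0.999], [-0.002, 0.999, -0.034], [-1.0, -0.002, 0.001]]
ft_force: [0.0, 0.6, -0.2]
grip_width: 0.0854
```

Emit:
drive_tool([
  [[-0.3,0,0,0,0,0,1],[-0.8,0,0,0,0,0,1],[-0.8,0,0,0,0,0,1],[-0.8,0,0,0,0,0,1],[-0.8,0,0,0,0,0,1]],
])

```text
time_s: 24.85
position: [0.5329, -0.2805, 0.2111]
tool_rot: [[0.0, 0.034, 0.999], [-0.002, 0.999, -0.034], [-1.0, -0.002, 0.0]]
ft_force: [0.5, 0.2, -0.2]
grip_width: 0.0855
```

Emit:
drive_tool([
  [[-0.3,-0.7,0,0,0,0,1],[-0.3,-0.8,0,0,0,0,1],[-0.1,-0.8,0,0,0,0,1],[0,-0.6,0,0,0,0,1],[0,0,0,0,0,0,1]],
])

```text
time_s: 25.35
position: [0.527, -0.4291, 0.2434]
tool_rot: [[-0.001, 0.038, 0.999], [-0.002, 0.999, -0.038], [-1.0, -0.002, -0.0]]
ft_force: [0.0, 0.0, -0.3]
grip_width: 0.0852
```

```bash
python3 st.py; python3 shot.py wrist w18; python3 shot.py scene s18;python3 - <<'E'
import pickle; from h import *; from ov import ov,r
ov(pickle.load(open("w18.pkl","rb")),[],(200,60,440,280),3.2,"pics/w18c.png")
E
```

```text
25.35 [ 0.527  -0.4291  0.2434] F [ 0.01  0.04 -0.31] M [ 0.016 -0.014  0.027] w 0.0852 yaw -2.18 tilt -0.13
25.4 [ 0.5276 -0.427   0.2436] [-48.9  35.1  49.2  -0.1  95.6 -46.8] [ 0.27  1.06 -0.35]
25.45 [ 0.5279 -0.4256  0.2441] [-48.8  35.1  49.3  -0.1  95.6 -46.8] [ 0.38  0.49 -0.3 ]
```

View pics/w18c.png

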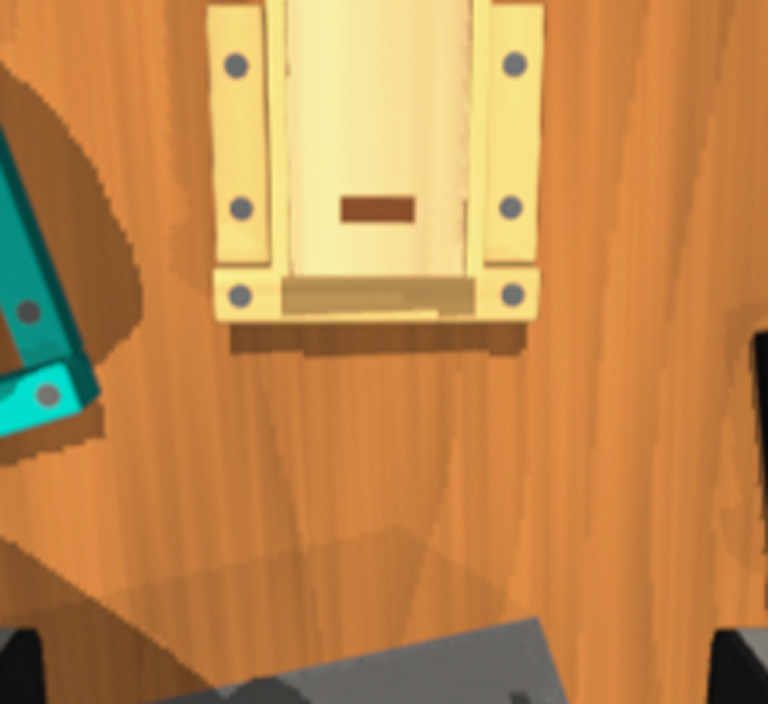

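View pics/s18.png

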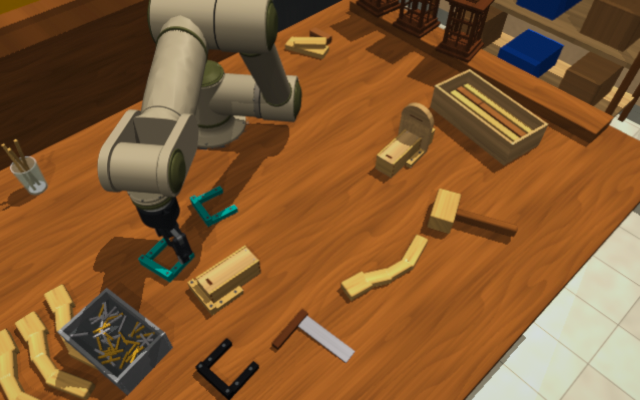

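```bash
python3 - <<'E'
import pickle; from h import *
p=pickle.load(open("w18.pkl","rb"))
f=lambda a,s,o:np.array(a)/s-.35+np.array(o)
e=px2w(p,f([(272,277),(485,277)],3.2,(200,60)),.06).round(4);b=px2w(p,f([(216,270),(540,270)],3.2,(200,60)),.03).round(4)
print("box end",e,"batten inner",b)
p=pickle.load(open("w12.pkl","rb"))
im=cv2.cvtColor(p["image"],cv2.COLOR_RGB2BGR); cv2.imwrite("pics/w12c.png",cv2.resize(im[0:210,240:400],None,fx=3.5,fy=3.5))
print("tall box rear top",px2w(p,[(281,190),(352,190)],.06).round(4), "expected home rear", .524+.15*.1184,.405-.15*.993)
s=pickle.load(open("s18.pkl","rb"));im=cv2.cvtColor(s["image"],cv2.COLOR_RGB2BGR)
cv2.imwrite("pics/s18c.png",np.hstack([cv2.resize(im[90:190,360:450],None,fx=4,fy=4),cv2.resize(im[230:330,170:280],None,fx=4,fy=4)]))
E
```

```text
box end [[ 0.4986 -0.3936  0.06  ]
 [ 0.5612 -0.396   0.06  ]] batten inner [[ 0.4779 -0.3935  0.03  ]
 [ 0.5817 -0.3976  0.03  ]]
tall box rear top [[0.5118 0.2492 0.06  ]
 [0.5737 0.2565 0.06  ]] expected home rear 0.54176 0.25605
```

View pics/s18c.png

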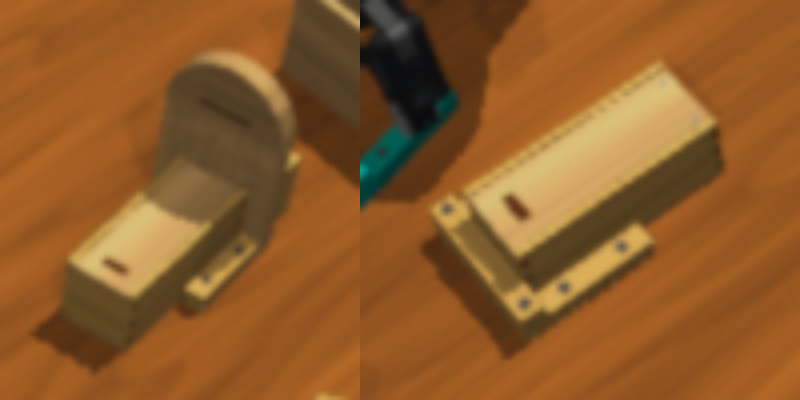

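```bash
python3 -c "
from plan import *
plan([.535,.24,.25],6.8,n=15)"
```

```text
[-0.009, 0.887, -0.022] [-0.01, -0.0, 0.0]
[-0.009, 0.887, -0.013] [-0.01, -0.0, 0.0]
[-0.009, 0.888, -0.003] [-0.01, -0.0, 0.0]
[-0.009, 0.888, 0.006] [-0.01, -0.0, 0.0]
[-0.009, 0.887, 0.015] [-0.01, -0.0, 0.0]
[-0.009, 0.887, 0.024] [-0.01, -0.0, 0.0]
[-0.009, 0.887, 0.033] [-0.01, -0.0, 0.0]
[-0.008, 0.887, 0.042] [-0.01, -0.0, 0.0]
[-0.008, 0.886, 0.051] [-0.01, -0.0, 0.0]
[-0.008, 0.886, 0.06] [-0.01, -0.0, 0.0]
[-0.008, 0.885, 0.069] [-0.01, -0.0, 0.0]
[-0.008, 0.884, 0.078] [-0.01, -0.0, 0.0]
[-0.008, 0.883, 0.087] [-0.01, -0.0, 0.0]
[-0.008, 0.882, 0.096] [-0.01, -0.0, 0.0]
[-0.008, 0.881, 0.105] [-0.01, -0.0, 0.0]
t 25.45 n 15
```

Emit:
drive_tool([
  [[-0.01,0.85,-0.02,-0.01,0,0,1],[-0.01,0.88,-0.01,-0.01,0,0,1],[-0.01,0.88,0,-0.01,0,0,1],[-0.01,0.88,0,-0.01,0,0,1],[-0.01,0.88,0.01,-0.01,0,0,1]],
])

```text
time_s: 25.95
position: [0.5298, -0.2037, 0.2471]
tool_rot: [[0.001, -0.018, 1.0], [-0.002, 1.0, 0.018], [-1.0, -0.002, 0.001]]
ft_force: [0.4, -0.3, 1.4]
grip_width: 0.0855
```

Emit:
drive_tool([
  [[-0.01,0.88,0.02,-0.01,0,0,1],[-0.01,0.88,0.03,-0.01,0,0,1],[-0.01,0.88,0.04,-0.01,0,0,1],[-0.01,0.88,0.05,-0.01,0,0,1],[-0.01,0.88,0.06,-0.01,0,0,1]],
])

```text
time_s: 26.45
position: [0.5313, 0.0163, 0.2492]
tool_rot: [[0.001, -0.068, 0.998], [-0.002, 0.998, 0.068], [-1.0, -0.002, 0.001]]
ft_force: [0.8, -0.2, 0.3]
grip_width: 0.0852
```

Emit:
drive_tool([
  [[-0.01,0.88,0.07,-0.01,0,0,1],[-0.01,0.88,0.08,-0.01,0,0,1],[-0.01,0.88,0.09,-0.01,0,0,1],[-0.01,0.8,0.09,-0.01,0,0,1],[0,0.4,0.05,-0.01,0,0,1]],
])

```text
time_s: 26.95
position: [0.5337, 0.2102, 0.2507]
tool_rot: [[0.001, -0.12, 0.993], [-0.001, 0.993, 0.12], [-1.0, -0.001, 0.0]]
ft_force: [0.1, -0.7, -0.1]
grip_width: 0.0857
```

Emit:
drive_tool([
  [[0,0,0,0,0,0,1],[0,0,0,0,0,0,1],[0,0,0,0,0,0,1]],
])

```text
time_s: 27.25
position: [0.535, 0.2057, 0.2505]
tool_rot: [[0.0, -0.115, 0.993], [-0.002, 0.993, 0.115], [-1.0, -0.002, 0.0]]
ft_force: [-0.2, -0.6, 0.2]
grip_width: 0.0854
```

```bash
python3 st.py; python3 shot.py wrist w19;python3 - <<'E'
import pickle; from h import *; from ov import ov,r
th=r(6.8); c=(.524+.075*np.sin(th),.405-.075*np.cos(th))
ov(pickle.load(open("w19.pkl","rb")),[boxpoly(*c,th)],(200,0,440,180),3.3,"pics/w19c.png")
E
```

```text
27.25 [0.535  0.2057 0.2505] F [-0.15 -0.62  0.21] M [-0.033 -0.009 -0.04 ] w 0.0854 yaw 6.61 tilt -0.13
27.3 [0.5352 0.2055 0.2506] [ 9.2 23.5 68.4 -0.1 88.1  2.7] [ 0.62 -0.19  0.38]
```

View pics/w19c.png

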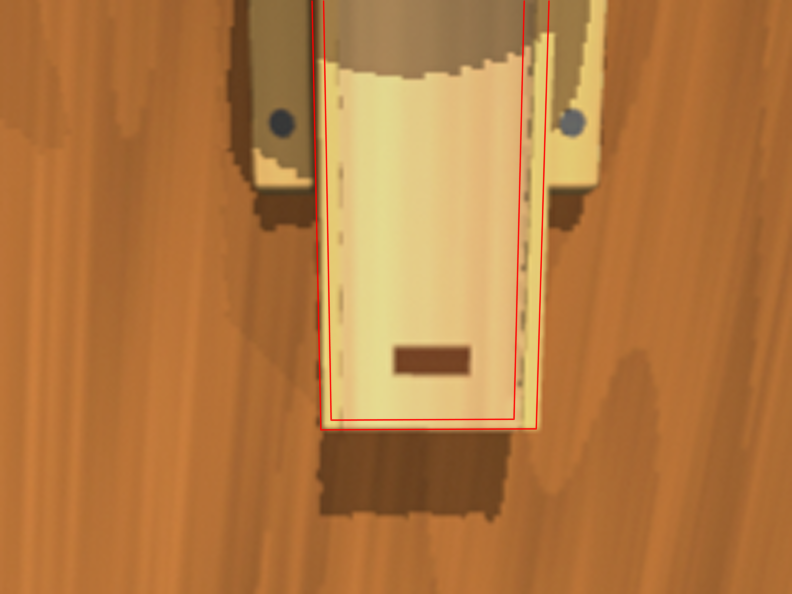

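```bash
python3 -c "
from rig import *
print(close_job())"
```

```text
the job is handed in; nothing more can be done
None
```

Both boxes are in their stalls: the full one in the tall-ended stall, the nearly empty one in the pine low-batten stall. The job was handed in at about 27 s of the 64 s; it reports no verdict.

- **Weighing:** I lifted one end of each box about 10 mm. The nearer box settled at 2.3 N, so nearly empty, after I eased out a forced tilt that had made its first readings ambiguous. The farther box read 5.3 N, so full.
- **Full box, tall stall:** I slid it in until it met the end board, where the push rose to a brief peak of about 31 N. I eased it to about 17 N, then let go. A still wrist picture afterwards matched the home position to about 1 mm. An earlier picture, taken while the arm was moving, suggested about 3 mm short.
- **Nearly empty box, low stall:** I slid it in until it met the batten, at about 11 N. Contact came about 2 mm earlier than I had calculated. The picture afterwards shows the box end level with the batten's inner face, within the camera error of 1 to 2 mm.
- **Pressing on the boxes:** Closing the gripper pushed each box down with about 6 N for a moment, and I relieved it each time. During the last part of the slide the arm carried about half the empty box's weight, so I lowered it slightly before contact.
- **Everything else:** The last overall picture shows both boxes flat and the mallet, try square, leg blank and look-alike stalls where they were. The arm ended clear of everything with the gripper open.

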